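Take the vase baluster from the clipped pocket case and stand it on the banding wheel

ROBOT

A 6-joint arm with a two-finger parallel gripper is mounted at the origin on the work surface. World frame = base frame: x ahead of the robot, y to its left, z up, the work surface at z = 0. Lengths are in m, angles in rad, forces in N, time in s.
With the tool pointing down it reaches from about 0.35 to 0.975 m from the base axis. Payload 17.4 kg.
Tool frame: the origin (TCP) lies on the centre line of the jaws, within the pads' length; the fingertips stand 17 mm ahead of it and the grasp point (between the pads) lies 2 mm behind it; x points along the fingers, z is the direction in which the jaws open and shut, and the axes are right-handed (so a half turn about x gives the same grasp; the last joint's range is limited). The gripper opens to 85 mm and grips with 20 to 120 N. Pads are 22 mm wide; open, the fingers measure 114 mm over their backs; the gripper's body (76 mm by 85 mm) begins 54 mm behind the grasp point. The pads swing forward as they close: fully open they stand 13 mm farther back than shut.
Start: joints at [1.126, 0.116, 1.442, -0, 1.584, -0.038], TCP at [0.267, 0.62, 0.248] pointing down, gripper open.
Joint ranges: [-2.83, 2.83], [-0.83, 2.19], [0.07, 2.5], [-1.14, 4.28], [0.01, 3], [-2.97, 2.97]. Speed limits (rad/s): [1.89, 1.89, 2.22, 3.14, 3.14, 3.14].

INTERFACE

Orientations are given as a unit quaternion [w, x, y, z].
In Python, from workcell import ctrl, imaging, models gives the robot as it stands. The module is installed in compiled form; this text tells all that it offers.
- The arm moves only by the tool move_arm, never from a script. Its arguments are lists of equal length, an entry for each row: "travel": the shift along the tool's x, y, z in mm, a list of three; "turn": the turn about the tool's x in degrees; "jaw": the gripper's target within -1 to 1 (shut at 1, half-way at 0, fully open at -1). A call has 1 to 10 rows; each row is the pose to reach, as a shift and turn from the pose commanded when the call began, along the tool's axes at that moment; what a row does not reach only later rows make up. A row lasts 1/10 s, in which the tool goes at most 50 mm and 8.59 degrees, less where a joint would pass 70% of its speed; a pose out of reach is approached as far as the arm can. A call with a gripper value outside its range is refused whole. The fingers move at their own pace and stop on an object; "newtons" is the grip in N (left out, the last holds). Time passes only in rows, so rows that repeat a pose let the fingers close. It gives the time, the measured TCP pose, the force and the opening at its end, in the units of the state.
- ctrl.get_obs(): the state, without advancing time (a new reading comes with each control period).
- imaging.read_camera(name): name is "side" or "top" or "wrist"; returns the picture (384x512x3 uint8, red, green, blue); there is no depth.
- imaging.camera_info(name): a dict with "fx", "fy", "cx", "cy" (pixels), "camera_from_world" (4x4, takes a point from world to camera coordinates). Camera axes: x right, y up, looking along -z (the intrinsics and any distortion apply to the point x, -y, -z); pixel columns grow to the right and rows downward; lengths in m; the calibration is good to about 2 mm. The wrist camera is an equidistant fisheye: a pixel r from the principal point sees the ray r / f radians off the axis. A picture is of the moment at which its call begins: read the wrist's pose just before it. camera_info takes no time and is no camera call; for the wrist camera it gives the pose at the moment of the call.
- ctrl.sign_off(): hands the job in, once; it reports no verdict.
Trained networks look in the newest picture that a camera, given by its name, has taken for a name from the list of things; names that differ only in an ending like _2 or _b are one class to them, and where a whole thing is asked for, a point or a joint stands for the part that bears it (a point fixed in the world has none). Each returns a list of dicts, best first, with "p" (0 to 1); they miss things now and then, are a little off and sometimes report something else, mostly with a low value. They report only what shows in the picture. A call takes as long as a camera call. They do not tell look-alikes from the thing itself.
- models.boxes_of(camera, query): "xy" ([column, row] in pixels, amid what is visible of it).
- models.trace(camera, query): "mask" (384x512 bool, what is visible of it) and "xy" ([column, row] in pixels, amid what is visible of it).
The state is a dict: "clock": time; "joint_positions": joint angles; "qd": joint speeds; "effort": joint torques, N m; "eef_pos": TCP position; "orientation": TCP orientation; "wrist_force": force on the tool from outside, world axes, zero at the start; "ft_torque": the same for the moment, N m; "gripper_width": finger opening in m.
Only numpy, scipy, OpenCV 4.12 (cv2) and the standard library are available. Lean on these libraries where they do the work, as an engineer would, in place of code of your own. Each camera call takes 0.05 s, during which the arm holds its last target.

TASK

Flip open the two sprung clips at the ends of the pocket case, lift the clear cover off by its handle and lay it flat, handle up, on the rubber mat. Then take the vase-shaped plaster baluster (the one with a single belly near its foot) out of its pocket and gently set it down, not dropped, standing upright on its square foot in the middle of the banding wheel, inside the inner ring. Leave the other two balusters in their pockets and do not shift or knock over anything else on the bench.

Things in the scene. Friction and masses are not known exactly. Their poses are not given: they have to be found in the camera images.
- case: Low plywood pocket case, 104 x 172 x 26 mm (x, y, z), fixed to the bench; origin: centre of its underside. Pockets side by side at y = -46, 0 and +46 mm each hold one baluster lying along the case's x, half proud: foot at the +x end, cap at the -x end (robot's side), axis 26 mm above the bench. They hold only foot (x = 24 to 38 mm, 28 mm wide) and cap (x = -38 to -27 mm, 22 mm wide).
- channel (a point): Middle of the floor of the finger channel that crosses all three pockets along the case's y, 8 mm above the bench. It is 51 mm wide (case x = -27 to +24 mm) and runs from y = -80 to +80 mm: beside and under the balusters' necks there is free room down to this floor. Axes as the case's.
- clip_left (a joint): Angle of the steel clip on the case's +y end: 0 closed (upright, hook over the cover's flange), 1.6 rad fully open (lying outwards). Over-centre wire spring: below 0.6 rad it pulls shut (about 5 N at the roll to move it), beyond that it flips open by itself and stays open.
- clip_right (a joint): Angle of the like clip on the case's -y end, opening outwards (-y); same spring and range.
- clip_left_roll (a point): Middle of the rolled finger edge at the top of the left clip: a bar of 8 mm diameter, 30 mm long along the case's x, so it can be pinched by its two ends (30 mm apart) from above. Closed, it is 95 mm from the case's centre along +y, 50 mm above the bench. It swings about clip_left_hinge at a radius of 38 mm.
- clip_left_hinge (a point): Hinge of the left clip, axis along the case's x, 12 mm above the bench, 90 mm from the case's centre.
- clip_right_roll (a point): The same point of the right clip (-y end).
- clip_right_hinge (a point): Hinge of the right clip.
- cover: Loose clear plastic cover, about 0.25 to 0.35 kg, 104 x 172 mm with its end flanges, 20 mm high without the handle (dome 104 x 136 mm). Origin: centre of its underside, x and y as the case's. It rests on the case's top (26 mm above the bench); its thin end flanges are held down by the clips' hooks, 1.5 mm above them.
- cover_handle (a point): Middle of the cover's dark wooden handle bar: 12 mm diameter, 68 mm long along the cover's y, 46 mm above the cover's underside; two thin posts below it at +-28 mm, 20 mm of free height between the bar and the cover's top.
- baluster_vase: The wanted casting: white plaster baluster, 72 mm long, about 25 g, fragile. Origin: centre of the foot's underside; z runs along its axis from foot to cap. Square foot 24 x 24 x 9 mm, a ring, one belly of 21 mm diameter at z = 13 to 29 mm, plain straight neck of 13 mm diameter at z = 31 to 63 mm, ring of 16 mm, square cap 18 x 18 x 6 mm. It lies in one of the three pockets, drawn at random.
- baluster_double: Another plaster baluster of the same length, foot and cap, but with two equal bellies and a waist between. Stays in its pocket. Origin and axes as above.
- baluster_column: A third one of the same length, foot and cap, with a plain straight column of 17 mm diameter. Stays in its pocket. Origin and axes as above.
- wheel_top (a point): Centre of the top face of the banding wheel: dark steel disc, 160 mm across, its face 66 mm above the bench, on a grey cast pedestal fixed to the bench (foot 124 mm across). The disc turns with a little friction. A thin bright ring of 30 mm radius marks the middle.
- wheel: The banding wheel (pedestal and disc). Origin: centre of its foot on the bench.
- mat: Black rubber mat, 150 x 210 x 4 mm, fixed flat on the bench; origin: centre of its underside.
- rosette: Bystander: small round plaster rosette, 60 mm across, 15 mm high, lying on the bench.
- spatula: Bystander: spatula, 190 mm long, lying on the bench in front of the case (on the robot's side).
- brush: Bystander: bench brush, 120 x 45 x 38 mm, beyond the case.
- bowl: Bystander: grey mixing bowl, 116 mm across, 55 mm high.
- tin: Bystander: tin, 75 mm across, 98 mm high.
- bottle: Bystander: white bottle, 60 mm across, 170 mm high.
Not all that is in view belongs to the job. What is shaped like the cover but yellow is not meant.

How it is judged:
By the outcome, as a careful person would: the job done as asked, in the order asked, and still so for the second after the job is handed in, with the robot touching nothing.
It also fails if it takes over 72 s, if anything falls off the work surface, if the arm or the gripper's body presses on something with over 40 N, if the wrist force passes 120 N, or if a joint passes its speed limit or range.

## Working session

There is one attempt and no reset: what is moved stays moved. The work goes in short steps, Python scripts to look and compute and a tool call to move; the robot and the scene stay as the last step left them, time stands still between calls to the robot, and variables do not carry over. Pictures are saved under pics/ and viewed, and the job is handed in when it is done.

Besides the shell and the picture viewer there is one more tool, called after "Emit:" as a command line: name --pt "numbers of a row" for each row, then --argument value for the rest. move_arm: Moves the arm, as the interface text tells. Its arguments: {"type":"object","properties":{"travel":{"type":"array","items":{"type":"array","items":{"type":"number"}}},"turn":{"type":"array","items":{"type":"number"}},"jaw":{"type":"array","items":{"type":"number"}},"newtons":{"type":"number"}},"required":["travel","turn","jaw"]}

```bash
mkdir -p pics; ls; python3 - <<'E'
from workcell import ctrl, imaging, models
import cv2,json
o=ctrl.get_obs(); print({k:o[k] for k in ('clock','eef_pos','orientation','gripper_width','wrist_force')})
for n in ('top','side'):
    im=imaging.read_camera(n); cv2.imwrite(f'pics/{n}0.png',im[:,:,::-1]); 
    i=imaging.camera_info(n); print(n,{k:(v if not hasattr(v,'tolist') else v.tolist()) for k,v in i.items()})
E
```

```text
pics
{'clock': 0.0, 'eef_pos': array([0.26702778, 0.61974942, 0.24757407]), 'orientation': array([ 0.59034924, -0.38889798,  0.59103917,  0.38848274]), 'gripper_width': 0.08508467176771332, 'wrist_force': array([ 0.76234468,  0.37832732, -0.06117036])}
top {'fx': 468.7383023574729, 'fy': 468.7383023574729, 'cx': 263.8263735716966, 'cy': 188.4800047593892, 'camera_from_world': [[0.009086066670275667, -0.9998421126983408, 0.015270660345319735, -0.006687670526677472], [0.9828371664638053, 0.011743322827756556, 0.1841010553646059, -0.5049511032319832], [-0.1842513164399699, 0.013335818080714296, 0.9827886895697653, -1.5118749529897582], [0.0, 0.0, 0.0, 1.0]]}
side {'fx': 429.6918080815642, 'fy': 429.6918080815642, 'cx': 260.6048099591965, 'cy': 194.1424026124523, 'camera_from_world': [[0.8194715730192049, -0.5727862490092, -0.0195513160529162, -0.4139067076306709], [0.42159604768079456, 0.5793567579891398, 0.6975690070181206, -0.2700773354101684], [-0.388230747872143, -0.5798807290454515, 0.7162508125568531, -1.239349893299391], [0.0, 0.0, 0.0, 1.0]]}
```

View pics/top0.png

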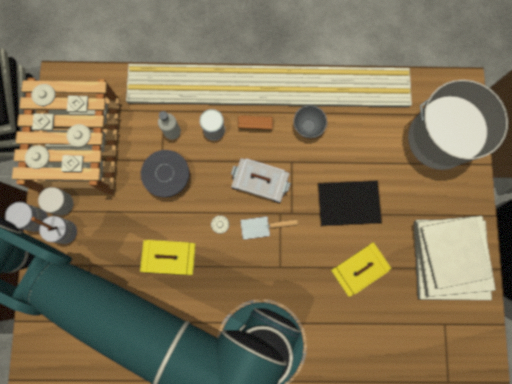

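View pics/side0.png

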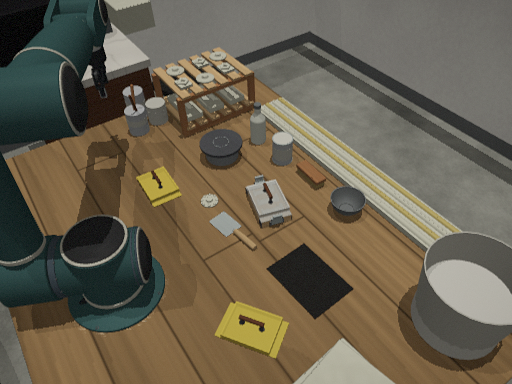

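The top view shows the grey clear-covered case at (261,178), the mat at (350,203), the wheel at (165,173) and the yellow look-alikes at (167,257) and (361,268). Next I'll locate these with the networks.

```bash
cat > h.py <<'E'
from workcell import ctrl, imaging, models
import numpy as np, cv2
from scipy.spatial.transform import Rotation as R
def ray(cam,xy,info=None):
    i=info or imaging.camera_info(cam); M=np.array(i['camera_from_world'])
    u=(xy[0]-i['cx'])/i['fx']; v=(xy[1]-i['cy'])/i['fy']
    if cam=='wrist':
        r=np.hypot(u,v); s=np.sin(r)/r if r>1e-9 else 1; d=np.array([u*s,-v*s,-np.cos(r)])
    else: d=np.array([u,-v,-1.])
    Rm=M[:3,:3]; return -Rm.T@M[:3,3], Rm.T@d
def onz(cam,xy,z,info=None):
    c,d=ray(cam,xy,info); return c+d*(z-c[2])/d[2]
def tri(rs):
    A=np.zeros((3,3)); b=np.zeros(3)
    for c,d in rs:
        d=d/np.linalg.norm(d); P=np.eye(3)-np.outer(d,d); A+=P; b+=P@c
    return np.linalg.solve(A,b)
def proj(cam,p,info=None):
    i=info or imaging.camera_info(cam); M=np.array(i['camera_from_world'])
    q=M[:3,:3]@np.asarray(p)+M[:3,3]; x,y,z=q[0],-q[1],-q[2]
    if cam=='wrist':
        s=np.hypot(x,y); t=np.arctan2(s,z); k=t/s if s>1e-9 else 1/z
        return np.array([i['cx']+i['fx']*x*k,i['cy']+i['fy']*y*k])
    return np.array([i['cx']+i['fx']*x/z,i['cy']+i['fy']*y/z])
E
python3 - <<'E'
from h import *
np.set_printoptions(precision=4,suppress=True)
for q,z in [('cover_handle',.072),('clip_left_roll',.05),('clip_right_roll',.05),('wheel_top',.066),('mat',.004),('case',.026)]:
    for cam in ('top','side'):
        r=models.boxes_of(cam,q)[:3]
        for e in r: print(q,cam,np.round(e['xy'],1),round(e['p'],2),onz(cam,e['xy'],z))
print(ctrl.get_obs()['clock'])
E
python3 - <<'E'
import cv2
a=cv2.imread('pics/top0.png')[140:220,210:310]; b=cv2.imread('pics/side0.png')[160:240,230:310]
cv2.imwrite('pics/crop0.png',cv2.hconcat([cv2.resize(a,(440,352),interpolation=3),cv2.resize(b,(352,352),interpolation=3)]))
E
```

```text
cover_handle top [260.6 180.1] 0.75 [0.5281 0.0098 0.072 ]
cover_handle top [361.7 271.3] 0.73 [ 0.2364 -0.3144  0.072 ]
cover_handle top [167.  255.5] 0.61 [0.2801 0.3045 0.072 ]
cover_handle side [250.7 329.6] 0.95 [ 0.2236 -0.3624  0.072 ]
cover_handle side [269.6 199.5] 0.6 [ 0.5213 -0.0294  0.072 ]
cover_handle side [158.7 187.2] 0.56 [0.2573 0.2319 0.072 ]
clip_left_roll top [232.3 171.4] 0.54 [0.5612 0.1044 0.05  ]
clip_left_roll side [275.8 221.3] 0.28 [ 0.4943 -0.0997  0.05  ]
clip_right_roll top [284.2 187.8] 0.5 [ 0.5075 -0.069   0.05  ]
clip_right_roll top [214.1 122.6] 0.4 [0.7305 0.17   0.05  ]
clip_right_roll top [231.7 169.3] 0.23 [0.5683 0.1066 0.05  ]
clip_right_roll side [277.1 217. ] 0.61 [ 0.5082 -0.0878  0.05  ]
clip_right_roll side [309.3 279.7] 0.59 [ 0.4435 -0.3248  0.05  ]
clip_right_roll side [259.  176.4] 0.17 [0.5681 0.0981 0.05  ]
wheel_top top [162.7 174.4] 0.86 [0.5446 0.3322 0.066 ]
wheel_top side [217.1 145.5] 0.56 [0.5286 0.3102 0.066 ]
mat top [349.8 204.8] 0.96 [ 0.46   -0.2953  0.004 ]
mat side [309.6 277.7] 0.97 [ 0.4698 -0.2986  0.004 ]
case top [284.2 184.1] 0.55 [ 0.5248 -0.0704  0.026 ]
case side [268.  221.5] 0.85 [ 0.486  -0.0693  0.026 ]
0.7
```

View pics/crop0.png

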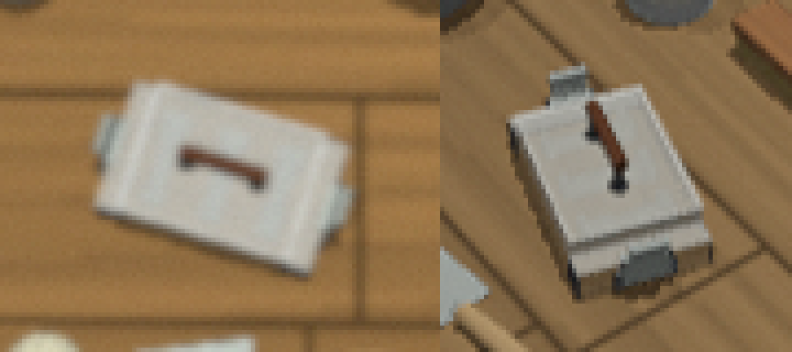

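```bash
cat >> h.py <<'E'
np.set_printoptions(precision=4,suppress=True)
def axes():
    q=np.asarray(ctrl.get_obs()['orientation']); return R.from_quat([q[1],q[2],q[3],q[0]]).as_matrix()
def go(target, jawdir=None):
    """travel (tool axes, mm) to bring the TCP to target; turn (deg) to bring jaw axis to jawdir (mod 180)"""
    o=ctrl.get_obs(); A=axes(); t=A.T@(np.asarray(target)-o['eef_pos'])*1000
    turn=0
    if jawdir is not None:
        j=A.T@np.array([jawdir[0],jawdir[1],0]); turn=np.degrees(np.arctan2(-j[1],j[2])); turn=(turn+90)%180-90
    print('travel',np.round(t,1),'turn',round(turn,2),'j6',round(o['joint_positions'][5],3)); return t,turn
E
python3 - <<'E'
from h import *
print(axes())
y=np.array([.0537,.1734]); y/=np.linalg.norm(y); x=np.array([y[1],-y[0]]); print(x,y)
go([.48,.028,.30],x)
i=imaging.camera_info('wrist'); print({k:np.round(v,4) for k,v in i.items()}); M=np.array(i['camera_from_world']); print('cam pos',-M[:3,:3].T@M[:3,3])
E
```

```text
[[ 0.     -0.9184  0.3957]
 [ 0.      0.3957  0.9184]
 [-1.      0.      0.    ]]
[ 0.9552 -0.2958] [0.2958 0.9552]
travel [ -51.7 -429.8 -459.4] turn 83.9 j6 -0.038
{'fx': np.float64(297.3186), 'fy': np.float64(297.3186), 'cx': np.float64(251.2981), 'cy': np.float64(195.9505), 'camera_from_world': array([[ 0.3948,  0.9188,  0.0003, -0.675 ],
       [-0.8716,  0.3747, -0.3162,  0.042 ],
       [-0.2906,  0.1245,  0.9487, -0.3813],
       [ 0.    ,  0.    ,  0.    ,  1.    ]])}
cam pos [0.1923 0.6519 0.3753]
```

Emit:
move_arm --pt "-52 -430 -459" --pt "-52 -430 -459" --pt "-52 -430 -459" --pt "-52 -430 -459" --pt "-52 -430 -459" --pt "-52 -430 -459" --pt "-52 -430 -459" --pt "-52 -430 -459" --pt "-52 -430 -459" --pt "-52 -430 -459" --turn '[84, 84, 84, 84, 84, 84, 84, 84, 84, 84]' --jaw '[-0.1, -0.1, -0.1, -0.1, -0.1, -0.1, -0.1, -0.1, -0.1, -0.1]' --newtons 40

```text
clock: 1.7
eef_pos: [0.4361, 0.1492, 0.29]
orientation: [0.699, 0.109, 0.698, -0.108]
wrist_force: [1.6, 0.3, 0.4]
gripper_width: 0.0473
```

```bash
python3 - <<'E'
from h import *
y=np.array([.0537,.1734]); y/=np.linalg.norm(y); x=np.array([y[1],-y[0]])
go([.49,.018,.28],x); print(axes())
E
```

```text
travel [  10.  -108.7   91.1] turn -0.43 j6 0.582
[[ 0.0009  0.303   0.953 ]
 [ 0.0003  0.953  -0.303 ]
 [-1.      0.0005  0.0008]]
```

Emit:
move_arm --pt "10 -109 91" --pt "10 -109 91" --pt "10 -109 91" --pt "10 -109 91" --pt "10 -109 91" --turn '[0, 0, 0, 0, 0]' --jaw '[-0.1, -0.1, -0.1, -0.1, -0.1]'

```text
clock: 2.2
eef_pos: [0.4906, 0.0194, 0.2794]
orientation: [0.699, 0.107, 0.699, -0.107]
wrist_force: [0.3, 0.7, -0.1]
gripper_width: 0.0472
```

```bash
python3 - <<'E'
from h import *
info=imaging.camera_info('wrist'); im=imaging.read_camera('wrist'); cv2.imwrite('pics/w1.png',im[:,:,::-1])
import pickle; pickle.dump(info,open('w1.pkl','wb'))
o=ctrl.get_obs(); print(o['eef_pos'],o['gripper_width'])
for q,z in [('cover_handle',.072),('clip_left_roll',.05),('clip_right_roll',.05),('mat',.004),('wheel_top',.066)]:
    for e in models.boxes_of('wrist',q)[:3]: print(q,np.round(e['xy'],1),round(e['p'],2),onz('wrist',e['xy'],z,info))
E
```

```text
[0.4904 0.0202 0.2796] 0.04713090638698778
cover_handle [156.9 349.4] 0.77 [ 0.2479 -0.2224  0.072 ]
cover_handle [61. 40.] 0.7 [0.3134 0.2614 0.072 ]
cover_handle [287.1 156.4] 0.62 [0.5349 0.0239 0.072 ]
clip_left_roll [293.3  91.3] 0.55 [0.5655 0.0931 0.05  ]
clip_right_roll [287.1 230. ] 0.69 [ 0.5103 -0.0761  0.05  ]
wheel_top [418.3 108.4] 0.6 [0.7156 0.0366 0.066 ]
```

View pics/w1.png

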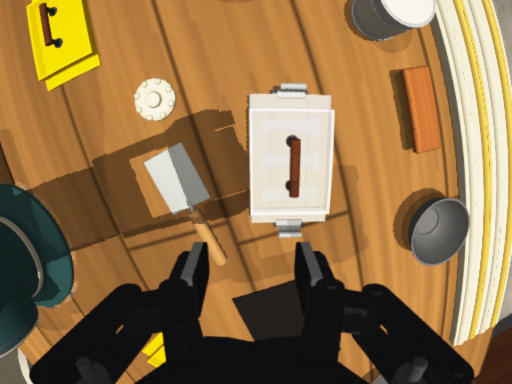

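```bash
python3 - <<'E'
import cv2
a=cv2.imread('pics/w1.png')
cv2.imwrite('pics/w1c.png',cv2.resize(a[75:250,225:355],None,fx=3.4,fy=3.4,interpolation=cv2.INTER_CUBIC))
E
```

```text
(no output)
```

View pics/w1c.png

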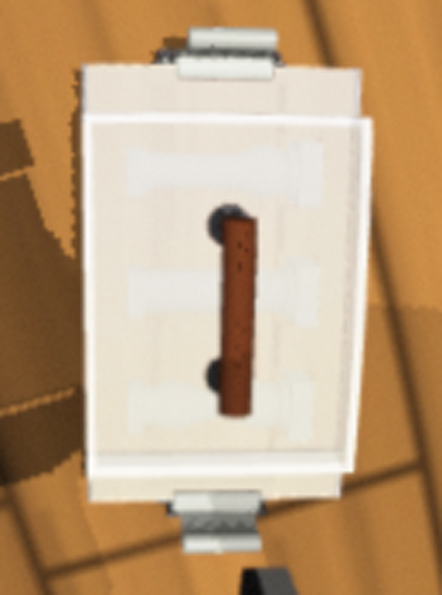

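```bash
python3 - <<'E'
from h import *
import pickle; info=pickle.load(open('w1.pkl','rb'))
P=lambda u,v,z: onz('wrist',(225+u/3.4,75+v/3.4),z,info)
L=P(233,38,.052);Rr=P(222,544,.050);H1=P(240,218,.075);H2=P(235,415,.075)
print('L',L,'R',Rr,np.linalg.norm(L-Rr)); print('H',H1,H2,(H1+H2)/2,np.linalg.norm(H1-H2))
for a,b in((L,Rr),(H1,H2)):
    d=(a-b)[:2]; print('yaw',np.degrees(np.arctan2(-d[0],d[1])),'mid',(a+b)/2)
# case top corners of flange at z=.0275
C=[P(83,66,.0275),P(362,68,.0275),P(88,497,.0275),P(341,497,.0275)]; print(np.array(C),np.mean(C,0),[np.linalg.norm(C[0]-C[1]),np.linalg.norm(C[0]-C[2]),np.linalg.norm(C[1]-C[3])])
# side view check of handle
for h in (H1,H2,L,Rr): print(proj('side',h),proj('top',h))
E
```

```text
L [0.5673 0.099  0.052 ] R [ 0.5126 -0.0846  0.05  ] 0.19151070104958853
H [0.5494 0.0409 0.075 ] [ 0.5297 -0.025   0.075 ] [0.5396 0.008  0.075 ] 0.0687786868779571
yaw -16.604647635798862 mid [0.5399 0.0072 0.051 ]
yaw -16.641906654103135 mid [0.5396 0.008  0.075 ]
[[ 0.5147  0.1047  0.0275]
 [ 0.6155  0.0757  0.0275]
 [ 0.4654 -0.0586  0.0275]
 [ 0.5657 -0.0908  0.0275]] [0.5403 0.0077 0.0275] [np.float64(0.10495362079107083), np.float64(0.17060681010418427), np.float64(0.17377302312828213)]
[264.0543 182.796 ] [251.201  173.4587]
[270.9117 196.9252] [271.2293 179.5755]
[258.6495 175.9377] [233.9511 169.4996]
[277.6132 215.7607] [288.8763 186.3681]
```

```bash
cat >> h.py <<'E'
C=np.array([.5400,.0076]); X=np.array([.9583,-.2857]); Y=np.array([.2857,.9583])
def cs(x,y,z): return np.r_[C+X*x/1000+Y*y/1000,z/1000]
E
python3 - <<'E'
from h import *
go(cs(0,-95,54),X)
E
```

```text
travel [225.7 -93.1  52.3] turn -0.62 j6 0.291
```

Emit:
move_arm --pt "50 -47 26" --pt "100 -93 52" --pt "150 -93 52" --pt "190 -93 52" --pt "210 -93 52" --pt "226 -93 52" --pt "226 -93 52" --turn '[-0.6, -0.6, -0.6, -0.6, -0.6, -0.6, -0.6]' --jaw '[-0.1, -0.1, -0.1, -0.1, -0.1, -0.1, -0.1]'

```text
clock: 3.2
eef_pos: [0.5117, -0.0835, 0.0521]
orientation: [0.698, 0.103, 0.701, -0.102]
wrist_force: [0.7, -0.3, 0.2]
gripper_width: 0.0471
```

```bash
python3 - <<'E'
from h import *
im=imaging.read_camera('wrist'); cv2.imwrite('pics/w2.png',im[:,:,::-1]); s=imaging.read_camera('side'); cv2.imwrite('pics/s2.png',cv2.resize(s[150:270,200:340],None,fx=4,fy=4)[:,:,::-1])
go(cs(0,-95,54),X)
E
```

```text
travel [ 1.7  0.2 -0.8] turn -0.06 j6 0.08
```

View pics/w2.png

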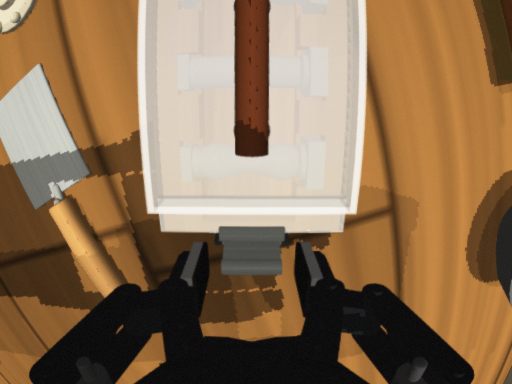

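View pics/s2.png

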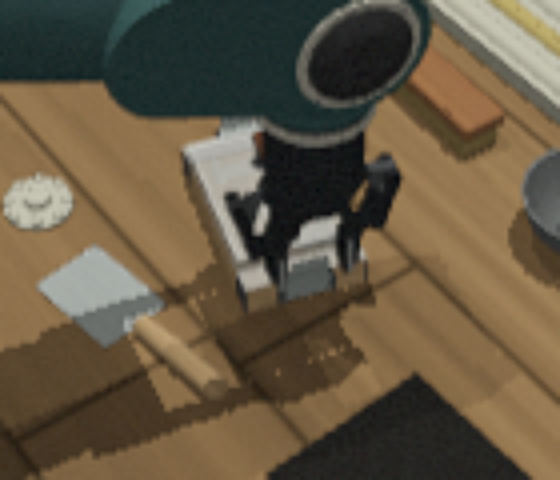

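The fingers straddle the right roll at about (250,262) in the wrist view. I'll close on it now.

Emit:
move_arm --pt "0 0 0" --pt "0 0 0" --pt "0 0 0" --pt "0 0 0" --pt "0 0 0" --turn '[0, 0, 0, 0, 0]' --jaw '[0.6, 0.6, 0.6, 0.6, 0.6]' --newtons 40

```text
clock: 3.8
eef_pos: [0.5123, -0.0837, 0.0565]
orientation: [0.699, 0.103, 0.7, -0.102]
wrist_force: [-20.9, 6.5, 22.2]
gripper_width: 0.0282
```

Emit:
move_arm --pt "-3 -4 0" --pt "-1 -8 0" --pt "2 -12 0" --pt "5 -16 0" --pt "8 -20 0" --pt "12 -24 0" --pt "17 -28 0" --pt "17 -28 0" --turn '[0, 0, 0, 0, 0, 0, 0, 0]' --jaw '[0.6, 0.6, 0.6, 0.6, 0.6, 0.6, 0.6, 0.6]'

```text
clock: 4.6
eef_pos: [0.5039, -0.1113, 0.0379]
orientation: [0.699, 0.102, 0.7, -0.103]
wrist_force: [-15.1, 0.9, 8.3]
gripper_width: 0.0279
```

```bash
python3 - <<'E'
from h import *
im=imaging.read_camera('wrist'); cv2.imwrite('pics/w3.png',im[150:340,130:380,::-1])
E
```

```text
(no output)
```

View pics/w3.png

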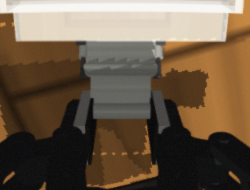

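Emit:
move_arm --pt "0 0 0" --pt "0 0 0" --pt "-20 0 0" --pt "-60 20 0" --pt "-100 60 0" --pt "-100 110 0" --pt "-100 160 0" --pt "-100 200 0" --turn '[0, 0, 0, 0, 0, 0, 0, 0]' --jaw '[-0.1, -0.1, -0.1, -0.1, -0.1, -0.1, -0.1, -0.1]'

```text
clock: 5.45
eef_pos: [0.5628, 0.0829, 0.1385]
orientation: [0.701, 0.103, 0.699, -0.102]
wrist_force: [0.9, -0.4, -0.7]
gripper_width: 0.0468
```

```bash
python3 - <<'E'
from h import *
im=imaging.read_camera('wrist'); cv2.imwrite('pics/w4.png',im[:,:,::-1])
go(cs(-0.5,95,56),X); go(cs(-.5,95,100),X)
print(ctrl.get_obs()['wrist_force'])
E
```

```text
travel [82.1 11.3 -0.6] turn 0.03 j6 0.397
travel [38.1 11.4 -0.5] turn 0.03 j6 0.397
[-1.818   4.5522 -2.1142]
```

View pics/w4.png

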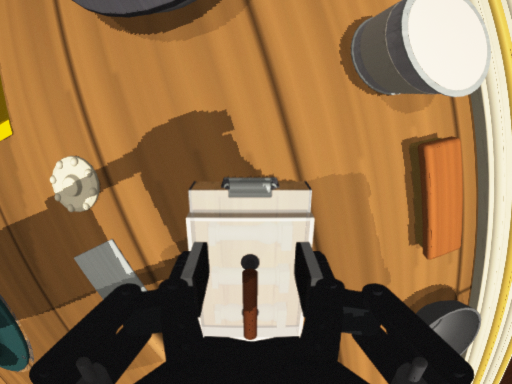

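Emit:
move_arm --pt "30 11 -1" --pt "55 11 -1" --pt "72 11 -1" --pt "81 11 -1" --pt "81 11 -1" --pt "81 11 -1" --pt "81 11 -1" --pt "81 11 -1" --pt "81 11 -1" --turn '[0, 0, 0, 0, 0, 0, 0, 0, 0]' --jaw '[-0.1, -0.1, -0.1, -0.1, -0.1, 0.6, 0.6, 0.6, 0.6]'

```text
clock: 6.4
eef_pos: [0.5644, 0.0913, 0.0571]
orientation: [0.7, 0.103, 0.699, -0.103]
wrist_force: [-5.2, 0.7, 4.4]
gripper_width: 0.0282
```

```bash
python3 - <<'E'
from h import *
im=imaging.read_camera('wrist'); cv2.imwrite('pics/w5.png',im[:,:,::-1])
E
```

```text
(no output)
```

View pics/w5.png

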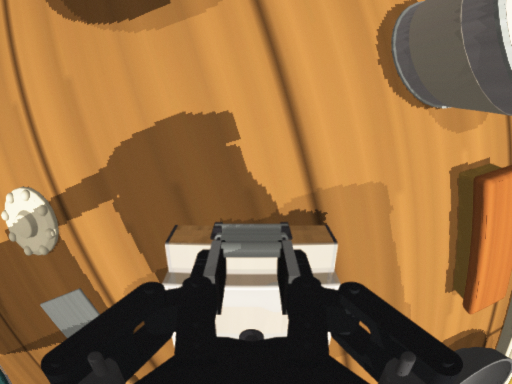

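Emit:
move_arm --pt "0 4 0" --pt "1 8 0" --pt "3 12 0" --pt "6 16 0" --pt "9 20 0" --pt "13 24 0" --pt "18 28 0" --pt "18 28 0" --turn '[0, 0, 0, 0, 0, 0, 0, 0]' --jaw '[0.6, 0.6, 0.6, 0.6, 0.6, 0.6, 0.6, 0.6]'

```text
clock: 7.25
eef_pos: [0.5731, 0.1197, 0.0403]
orientation: [0.7, 0.104, 0.699, -0.102]
wrist_force: [-8.5, 12.7, 15.4]
gripper_width: 0.0282
```

```bash
python3 - <<'E'
from h import *
im=imaging.read_camera('wrist'); cv2.imwrite('pics/w6.png',im[150:340,130:380,::-1])
E
```

```text
(no output)
```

View pics/w6.png

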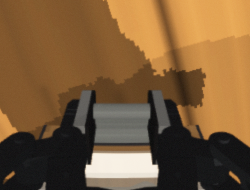

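Emit:
move_arm --pt "0 0 0" --pt "0 0 0" --pt "-20 0 0" --pt "-60 0 0" --pt "-100 -40 0" --pt "-100 -80 0" --pt "-100 -120 0" --pt "-100 -120 0" --pt "-100 -120 0" --turn '[0, 0, 0, 0, 0, 0, 0, 0, 0]' --jaw '[-0.1, -0.1, -0.1, -0.1, -0.1, -0.1, -0.1, -0.1, -0.1]'

```text
clock: 8.2
eef_pos: [0.5377, 0.0024, 0.1381]
orientation: [0.7, 0.103, 0.699, -0.103]
wrist_force: [0.0, -0.4, -0.0]
gripper_width: 0.047
```

```bash
python3 - <<'E'
from h import *
im=imaging.read_camera('wrist'); cv2.imwrite('pics/w7.png',im[:,:,::-1])
s=imaging.read_camera('side'); cv2.imwrite('pics/s7.png',cv2.resize(s[150:270,200:340],None,fx=4,fy=4)[:,:,::-1])
s=imaging.read_camera('top'); cv2.imwrite('pics/t7.png',cv2.resize(s[130:230,200:420],None,fx=3.6,fy=3.6)[:,:,::-1])
go(cs(0,0,71),X)
E
```

```text
travel [66.5  4.2  0.9] turn -0.07 j6 0.251
```

View pics/w7.png

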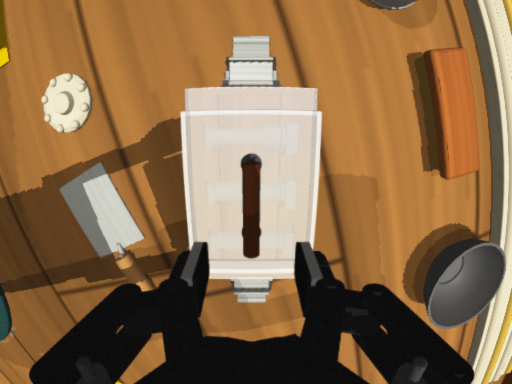

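View pics/s7.png

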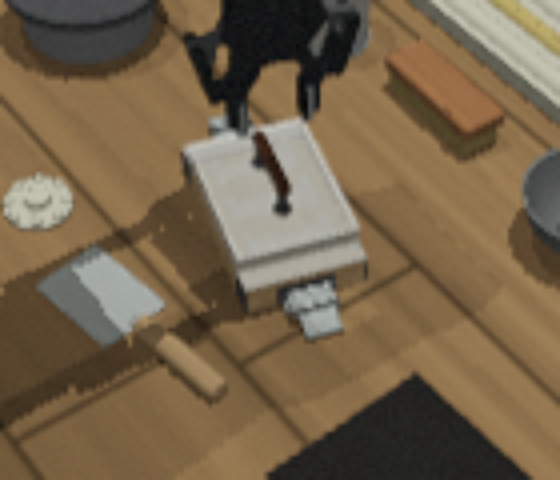

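View pics/t7.png

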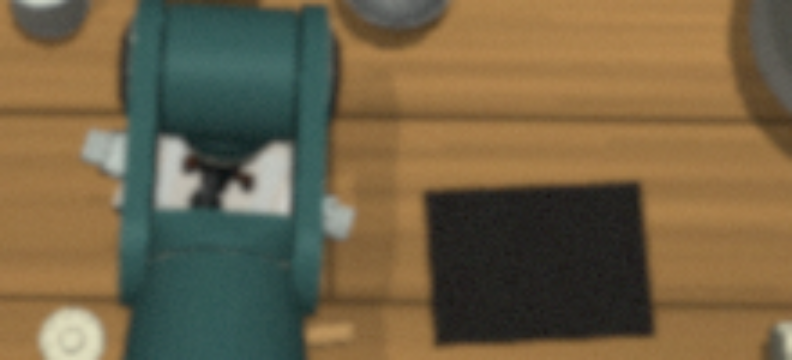

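Both clips lie open: the left at (252,55) and the right at (250,290) in the wrist view. Next I grip the handle.

Emit:
move_arm --pt "25 4 1" --pt "50 4 1" --pt "66 4 1" --pt "66 4 1" --pt "66 4 1" --pt "66 4 1" --pt "66 4 1" --pt "66 4 1" --pt "66 4 1" --turn '[0, 0, 0, 0, 0, 0, 0, 0, 0]' --jaw '[-0.1, -0.1, -0.1, 1, 1, 1, 1, 1, 1]' --newtons 50

```text
clock: 9.25
eef_pos: [0.5404, 0.0068, 0.0727]
orientation: [0.7, 0.103, 0.699, -0.103]
wrist_force: [0.3, 1.7, 6.7]
gripper_width: 0.0101
```

```bash
python3 - <<'E'
from h import *
P=[onz('top',p,.004) for p in [(318.1,183.3),(377.2,180.8),(381.4,222.5),(321.1,225.6)]]; P=np.array(P); print(P,P.mean(0))
print([np.linalg.norm(P[i]-P[(i+1)%4]) for i in range(4)])
for a,b in((0,1),(3,2)): d=(P[a]-P[b])[:2]; print(np.degrees(np.arctan2(-d[0],d[1])))
import pickle
e=models.trace('top','mat')[0]; 
m=e['mask'].astype(np.uint8); c=max(cv2.findContours(m,0,2)[0],key=cv2.contourArea); b=cv2.boxPoints(cv2.minAreaRect(c)); B=np.array([onz('top',p,.004) for p in b]); print(B,B.mean(0))
im=imaging.read_camera('wrist'); cv2.imwrite('pics/w8.png',im[:,:,::-1])
E
```

```text
[[ 0.5334 -0.1881  0.004 ]
 [ 0.5446 -0.392   0.004 ]
 [ 0.4006 -0.4011  0.004 ]
 [ 0.3879 -0.1964  0.004 ]] [ 0.4666 -0.2944  0.004 ]
[np.float64(0.2042317461558424), np.float64(0.14427911426852927), np.float64(0.20510175228817648), np.float64(0.14569950106303703)]
3.1566723585150567
3.5547519580412765
[[ 0.5375 -0.1837  0.004 ]
 [ 0.5505 -0.3991  0.004 ]
 [ 0.3959 -0.4007  0.004 ]
 [ 0.3836 -0.1891  0.004 ]] [ 0.4669 -0.2932  0.004 ]
```

View pics/w8.png

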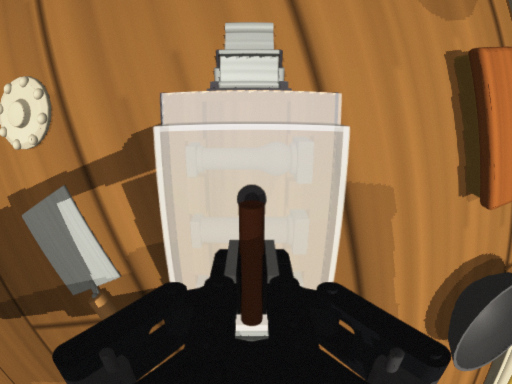

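Emit:
move_arm --pt "-15 0 0" --pt "-40 0 0" --pt "-80 0 0" --pt "-80 0 0" --pt "-80 0 0" --turn '[0, 0, 0, 0, 0]' --jaw '[1, 1, 1, 1, 1]'

```text
clock: 9.85
eef_pos: [0.5401, 0.0066, 0.1528]
orientation: [0.7, 0.103, 0.699, -0.103]
wrist_force: [-0.3, -0.4, -2.7]
gripper_width: 0.0105
```

```bash
python3 - <<'E'
from h import *
t=np.radians(3.4)
im=imaging.read_camera('wrist'); cv2.imwrite('pics/w9.png',im[:,:,::-1])
go([.467,-.294,.15],(np.cos(t),np.sin(t)))
E
```

```text
travel [   1.5 -308.9   17. ] turn -20.11 j6 0.257
```

View pics/w9.png

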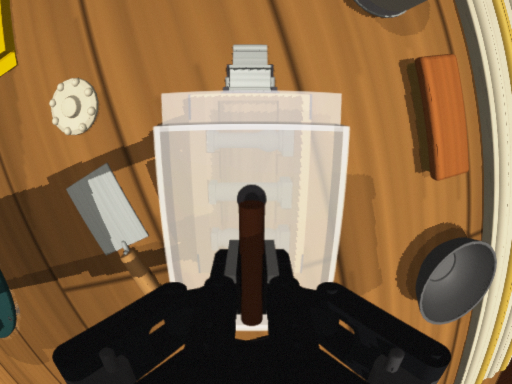

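Emit:
move_arm --pt "0 -20 2" --pt "0 -55 4" --pt "0 -95 6" --pt "0 -140 8" --pt "1 -185 10" --pt "1 -230 13" --pt "1 -265 15" --pt "1 -290 16" --pt "1 -304 17" --pt "1 -309 17" --turn '[-1, -3, -5.5, -8, -11, -14, -17, -19, -20, -20.1]' --jaw '[1, 1, 1, 1, 1, 1, 1, 1, 1, 1]'

```text
clock: 10.9
eef_pos: [0.4663, -0.295, 0.149]
orientation: [0.706, -0.02, 0.708, 0.021]
wrist_force: [0.6, 0.0, -3.3]
gripper_width: 0.0102
```

```bash
python3 - <<'E'
from h import *
t=np.radians(3.4)
im=imaging.read_camera('wrist'); cv2.imwrite('pics/w10.png',im[:,:,::-1])
im=imaging.read_camera('top'); cv2.imwrite('pics/t10.png',cv2.resize(im[130:260,200:420],None,fx=3.6,fy=3.6)[:,:,::-1])
go([.467,-.294,.051],(np.cos(t),np.sin(t)))
E
```

```text
travel [98.4 -0.1  0.4] turn -0.08 j6 -0.666
```

View pics/w10.png

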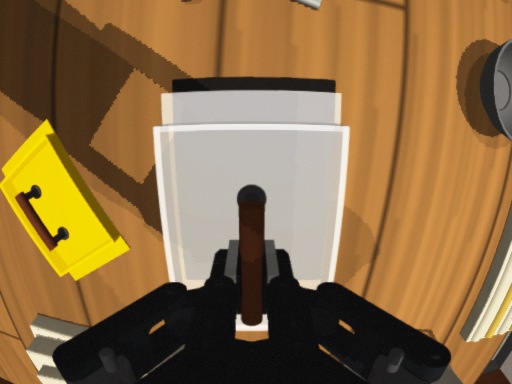

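View pics/t10.png

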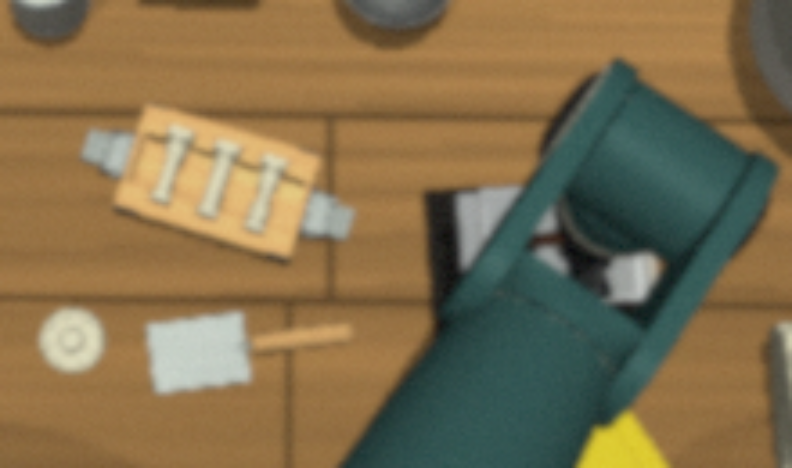

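Emit:
move_arm --pt "35 0 0" --pt "65 0 0" --pt "85 0 0" --pt "92 0 0" --pt "95 0 0" --pt "97 0 0" --pt "98 0 0" --pt "98 0 0" --turn '[0, 0, 0, 0, 0, 0, 0, 0]' --jaw '[1, 1, 1, 1, 1, 1, 1, 1]'

```text
clock: 11.8
eef_pos: [0.4676, -0.2942, 0.0533]
orientation: [0.707, -0.021, 0.706, 0.021]
wrist_force: [-0.2, -0.2, -2.9]
gripper_width: 0.0104
```

Not touching yet (force -2.9 N). I'll lower in small steps.

Emit:
move_arm --pt "1 0 0" --pt "2 0 0" --pt "2.5 0 0" --pt "3 0 0" --pt "3 0 0" --turn '[0, 0, 0, 0, 0]' --jaw '[1, 1, 1, 1, 1]'

```text
clock: 12.3
eef_pos: [0.4674, -0.2942, 0.0506]
orientation: [0.707, -0.021, 0.707, 0.021]
wrist_force: [-6.5, 3.8, 10.7]
gripper_width: 0.0099
```

Emit:
move_arm --pt "-1 0 0" --pt "-1 0 0" --pt "-1 0 0" --pt "-1 0 0" --pt "-30 0 0" --pt "-75 0 0" --pt "-120 0 0" --pt "-150 0 0" --pt "-150 40 0" --pt "-150 80 0" --turn '[0, 0, 0, 0, 0, 0, 0, 0, 0, 0]' --jaw '[-0.2, -0.2, -0.2, -0.2, -0.2, -0.2, -0.2, -0.2, -0.2, -0.2]'

```text
clock: 13.3
eef_pos: [0.4625, -0.2139, 0.2004]
orientation: [0.707, -0.02, 0.706, 0.02]
wrist_force: [0.6, 0.3, -0.5]
gripper_width: 0.0513
```

```bash
python3 - <<'E'
from h import *
im=imaging.read_camera('wrist'); cv2.imwrite('pics/w11.png',im[:,:,::-1])
im=imaging.read_camera('side'); cv2.imwrite('pics/s11.png',cv2.resize(im[120:330,180:400],None,fx=2.8,fy=2.8,interpolation=2)[:,:,::-1])
go(cs(-30,-40,230),Y)
E
```

```text
travel [-30.  186.5  49. ] turn -69.88 j6 -0.541
```

View pics/w11.png

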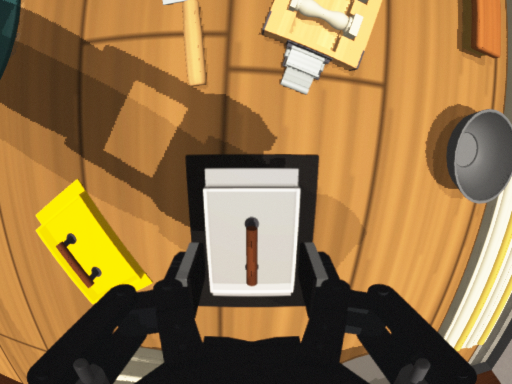

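View pics/s11.png

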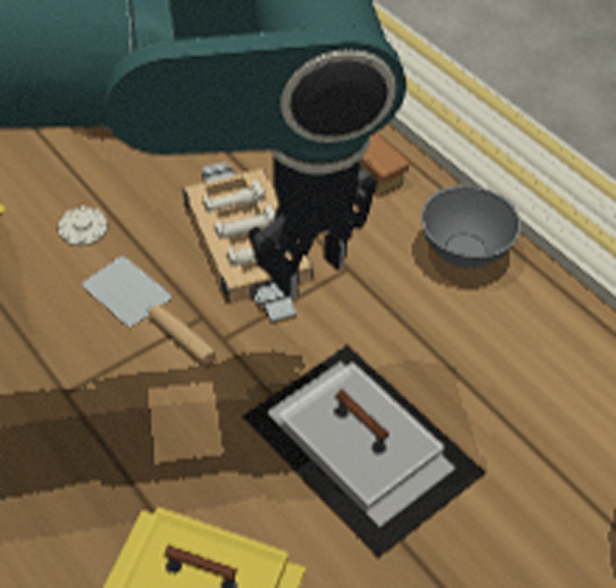

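Emit:
move_arm --pt "-30 30 10" --pt "-30 75 20" --pt "-30 120 35" --pt "-30 165 45" --pt "-30 187 49" --pt "-30 187 49" --pt "-30 187 49" --pt "-30 187 49" --pt "-30 187 49" --pt "-30 187 49" --turn '[-8, -16, -24, -32, -40, -48, -56, -64, -70, -70]' --jaw '[-0.1, -0.1, -0.1, -0.1, -0.1, -0.1, 0.1, 0.1, 0.1, 0.1]'

```text
clock: 14.4
eef_pos: [0.5005, -0.0249, 0.2294]
orientation: [0.567, -0.423, 0.567, 0.423]
wrist_force: [1.4, -0.2, 0.8]
gripper_width: 0.0384
```

```bash
python3 - <<'E'
from h import *
import pickle
info=imaging.camera_info('wrist'); pickle.dump(info,open('w12.pkl','wb'))
im=imaging.read_camera('wrist'); cv2.imwrite('pics/w12.png',im[:,:,::-1])
o=ctrl.get_obs(); print(o['eef_pos'],o['gripper_width'],o['clock'])
for q in('baluster_vase','baluster_double','baluster_column'):
    for e in models.boxes_of('wrist',q)[:3]: p=onz('wrist',e['xy'],.026,info); d=p[:2]-C; print(q,np.round(e['xy']),round(e['p'],2),'case xy',d@X*1000,d@Y*1000)
E
```

```text
[ 0.5005 -0.0249  0.2294] 0.03829464178521191 14.45
baluster_vase [ 75. 200.] 0.63 case xy 6.703570805511187 -278.6521057643745
baluster_vase [324. 202.] 0.56 case xy 6.95135385225863 44.53426630423877
baluster_vase [109. 176.] 0.26 case xy -25.924571967201853 -218.95303645583965
baluster_column [287. 201.] 0.91 case xy 6.7026674831903525 -0.024124619264748803
```

View pics/w12.png

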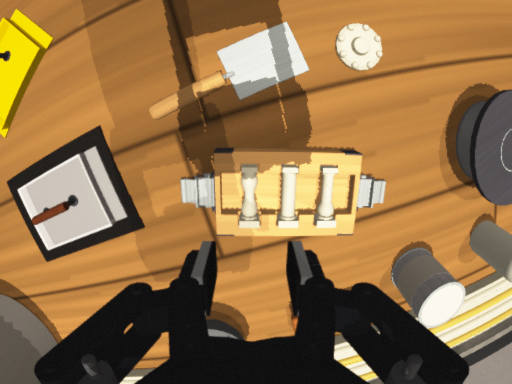

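```bash
python3 - <<'E'
import cv2
a=cv2.imread('pics/w12.png')
cv2.imwrite('pics/w12c.png',cv2.resize(a[140:245,205:370],None,fx=4.8,fy=4.8,interpolation=cv2.INTER_CUBIC))
E
```

```text
(no output)
```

View pics/w12c.png

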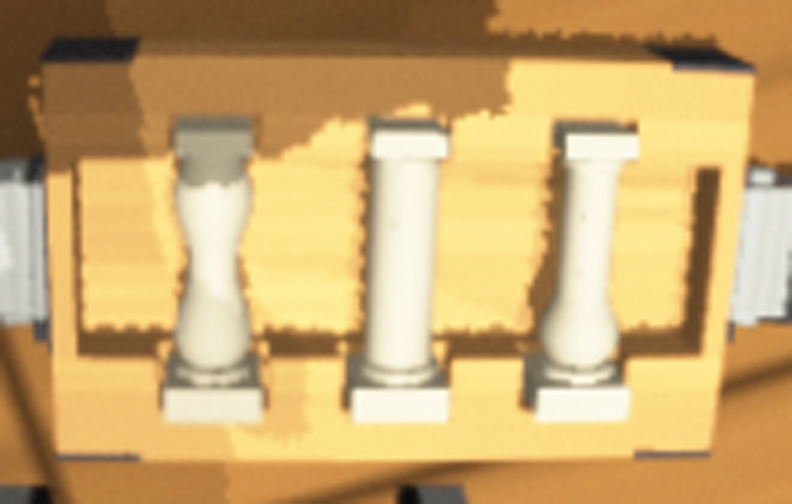

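Candidates in the wrist view: (249,195) has two bellies and is the double, (288,195) is the plain column, and (325,195) has one belly at the foot plus a straight neck. The last one is the vase, in the +y pocket. The tool can't be tilted, so the vase has to be stood up by pivoting it about its cap. First I check exactly where the cap is.

```bash
python3 - <<'E'
from h import *
import pickle; info=pickle.load(open('w12.pkl','rb'))
a=cv2.imread('pics/w12.png'); s=4.8
c=cv2.resize(a[140:245,205:370],None,fx=s,fy=s,interpolation=cv2.INTER_CUBIC)
def d(p,col): 
    q=proj('wrist',p,info); cv2.circle(c,(int((q[0]-204.5)*s),int((q[1]-139.5)*s)),2,col,-1)
for y in(-46,0,46):
  for x,w in((-36,9),(-30,9),(27,12),(36,12)):
    for sg in(-1,1): d(cs(x,y+sg*w,26+w),(0,0,255))
for x in(-27,24):
  for y in (-80,80): d(cs(x,y,26),(255,0,0))
cv2.imwrite('pics/w12d.png',c)
go(cs(-33,46,80),Y); go(cs(-33,46,44),Y)
E
```

```text
travel [149.4   4.6  88.3] turn -0.16 j6 -1.379
travel [185.4   4.6  88.3] turn -0.16 j6 -1.379
```

View pics/w12d.png

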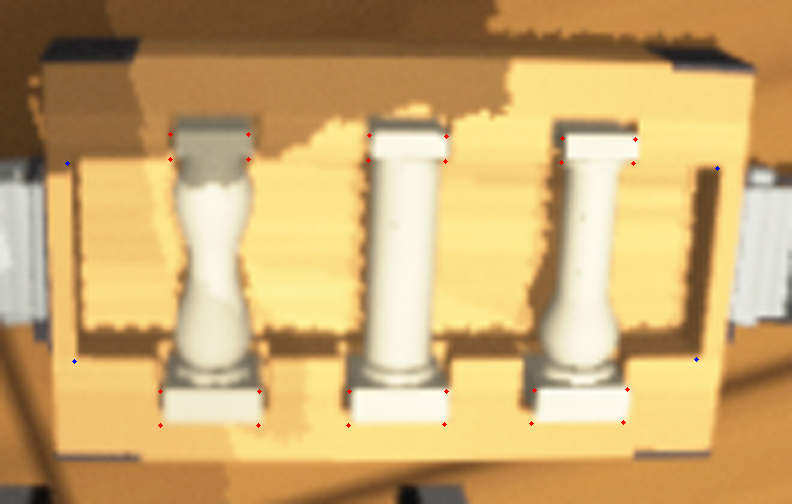

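Emit:
move_arm --pt "45 2 40" --pt "90 4 80" --pt "135 5 88" --pt "165 5 88" --pt "178 5 88" --pt "185 5 88" --pt "185 5 88" --turn '[0, 0, 0, 0, 0, 0, 0]' --jaw '[0.3, 0.3, 0.3, 0.3, 0.3, 0.3, 0.3]' --newtons 20

```text
clock: 15.3
eef_pos: [0.5213, 0.0606, 0.0455]
orientation: [0.567, -0.422, 0.567, 0.422]
wrist_force: [0.3, -0.8, 0.0]
gripper_width: 0.0296
```

```bash
python3 - <<'E'
from h import *
im=imaging.read_camera('wrist'); cv2.imwrite('pics/w13.png',im[:,:,::-1])
go(cs(-33,46,44),Y); print(ctrl.get_obs()['wrist_force'])
E
```

```text
travel [2.3 0.2 0.4] turn -0.07 j6 -1.213
[-0.6711 -0.1794  0.6048]
```

View pics/w13.png

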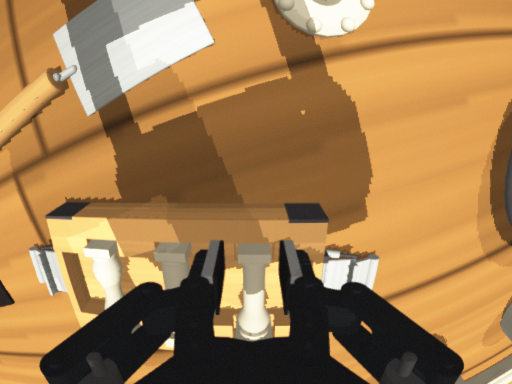

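Emit:
move_arm --pt "2 0 0" --pt "2 0 0" --pt "2 0 0" --pt "2 0 0" --pt "2 0 0" --turn '[0, 0, 0, 0, 0]' --jaw '[0.6, 0.7, 0.7, 0.7, 0.7]' --newtons 20

```text
clock: 15.85
eef_pos: [0.522, 0.0608, 0.0449]
orientation: [0.568, -0.423, 0.566, 0.422]
wrist_force: [-1.1, -2.0, 7.9]
gripper_width: 0.0167
```

```bash
python3 - <<'E'
from h import *
im=imaging.read_camera('wrist'); cv2.imwrite('pics/w14.png',cv2.resize(im[200:360,170:350,::-1],None,fx=3,fy=3))
o=ctrl.get_obs(); print(o['eef_pos'],o['gripper_width'],o['wrist_force'])
E
```

```text
[0.522  0.0608 0.0448] 0.01683498636012971 [-0.7852 -0.7903  8.0184]
```

View pics/w14.png

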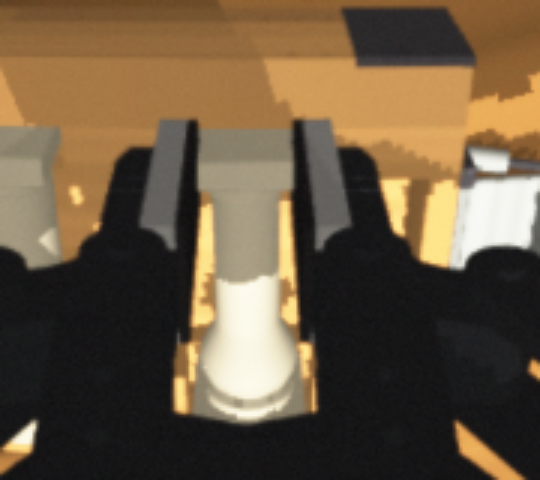

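Emit:
move_arm --pt "-3 0 0" --pt "-7 0 0" --pt "-12 0 0" --pt "-12 0 0" --turn '[0, 0, 0, 0]' --jaw '[0.7, 0.7, 0.7, 0.7]'

```text
clock: 16.3
eef_pos: [0.5212, 0.0611, 0.0556]
orientation: [0.567, -0.423, 0.567, 0.422]
wrist_force: [0.4, 1.4, -0.1]
gripper_width: 0.0164
```

```bash
python3 - <<'E'
from h import *
im=imaging.read_camera('wrist'); cv2.imwrite('pics/w15.png',cv2.resize(im[200:360,170:350,::-1],None,fx=3,fy=3))
im=imaging.read_camera('side'); cv2.imwrite('pics/s15.png',cv2.resize(im[160:250,220:320,::-1],None,fx=5,fy=5,interpolation=2))
o=ctrl.get_obs(); print(o['eef_pos'],o['gripper_width'],o['wrist_force'])
E
```

```text
[0.5208 0.0611 0.0547] 0.016345920370998114 [-0.56   -0.1755 -1.5835]
```

View pics/w15.png

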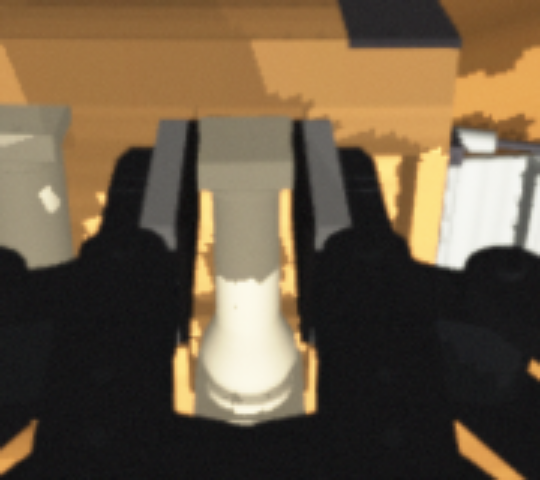

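View pics/s15.png

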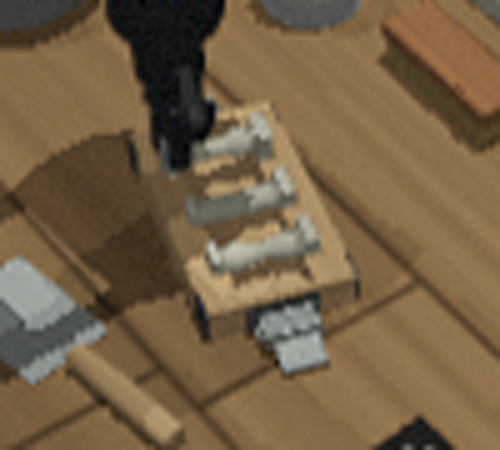

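Emit:
move_arm --pt "0 0 0" --pt "0 0 0" --pt "0 0 0" --turn '[0, 0, 0]' --jaw '[0.62, 0.61, 0.6]'

```text
clock: 16.7
eef_pos: [0.5206, 0.0611, 0.0543]
orientation: [0.567, -0.422, 0.567, 0.423]
wrist_force: [-0.1, 0.2, 0.2]
gripper_width: 0.017
```

```bash
cat > look.py <<'E'
import sys
from h import *
n=sys.argv[1]
im=imaging.read_camera('wrist'); cv2.imwrite(f'pics/w{n}.png',cv2.resize(im[200:360,170:350,::-1],None,fx=3,fy=3))
o=ctrl.get_obs(); print(o['clock'],o['eef_pos'],o['gripper_width'],o['wrist_force'])
E
python3 look.py 16
```

```text
16.75 [0.5207 0.0611 0.0543] 0.017227447608990636 [ 0.0765 -0.3221  0.5126]
```

View pics/w16.png

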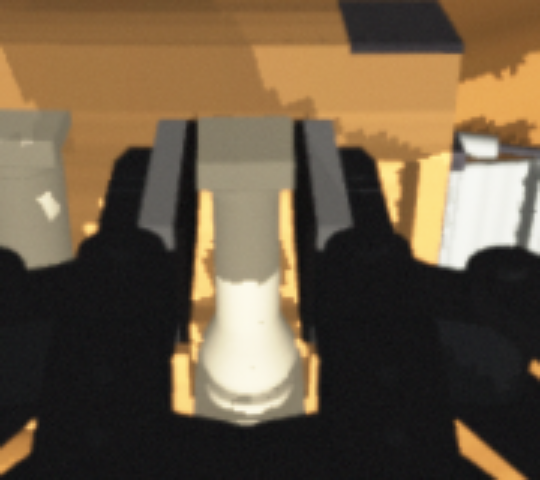

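Emit:
move_arm --pt "-5 -2 0" --pt "-10 -4 0" --pt "-15 -7 0" --pt "-20 -9 0" --pt "-20 -9 0" --turn '[0, 0, 0, 0, 0]' --jaw '[0.6, 0.6, 0.6, 0.6, 0.6]'

```text
clock: 17.25
eef_pos: [0.53, 0.0584, 0.0755]
orientation: [0.567, -0.423, 0.567, 0.422]
wrist_force: [-0.2, 0.2, -0.7]
gripper_width: 0.0174
```

```bash
python3 look.py 17; python3 - <<'E'
from h import *
im=imaging.read_camera('side'); cv2.imwrite('pics/s17.png',cv2.resize(im[160:250,220:320,::-1],None,fx=5,fy=5,interpolation=2))
E
```

```text
17.3 [0.5297 0.0585 0.0749] 0.017056013220621332 [ 0.3836 -0.3839  0.0316]
```

View pics/w17.png

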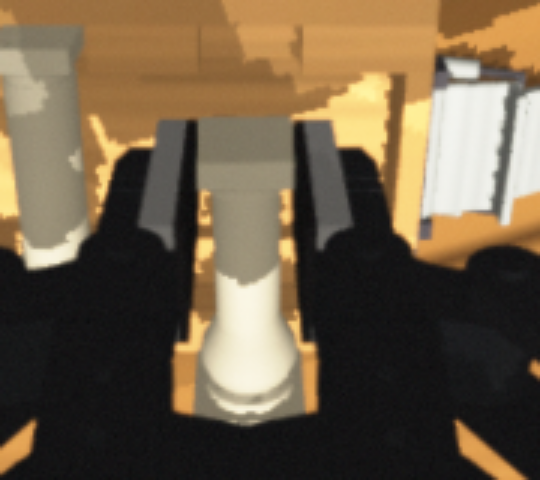

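View pics/s17.png

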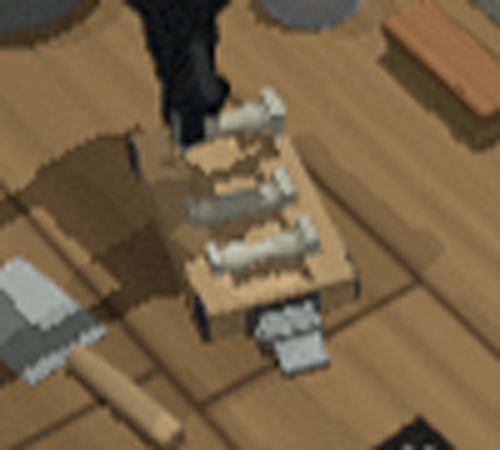

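The vase came up rigid and level, so gravity alone won't pivot it at this grip. I'll take it back low into the pocket and roll it foot-down against the pocket's end wall.

```bash
python3 - <<'E'
from h import *
go(cs(-35,46,49.5),Y)
E
```

```text
travel [25.1 10.3  0.2] turn -0.01 j6 -1.219
```

Emit:
move_arm --pt "3 6 0" --pt "8 10 0" --pt "14 10 0" --pt "19 10 0" --pt "23 10 0" --pt "25 10 0" --pt "25 10 0" --turn '[0, 0, 0, 0, 0, 0, 0]' --jaw '[0.6, 0.6, 0.6, 0.6, 0.6, 0.6, 0.6]'

```text
clock: 18.05
eef_pos: [0.5207, 0.0612, 0.0506]
orientation: [0.567, -0.423, 0.567, 0.422]
wrist_force: [-1.6, -2.9, 14.2]
gripper_width: 0.0175
```

```bash
python3 look.py 18
```

```text
18.1 [0.5207 0.0612 0.0506] 0.017445197601012246 [-1.5241 -1.7105 13.439 ]
```

View pics/w18.png

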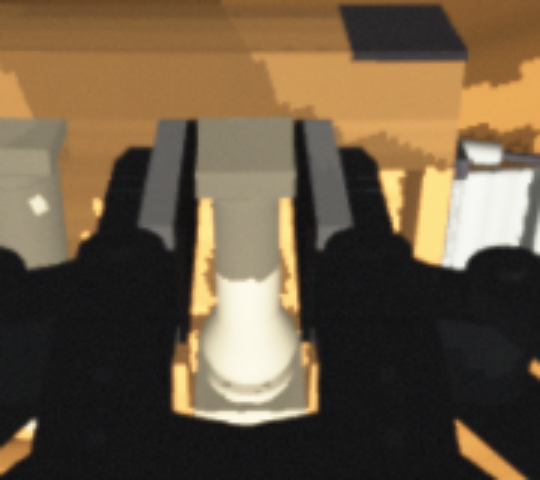

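Emit:
move_arm --pt "-3 -1 0" --pt "-5 -2 0" --pt "-5 -2 0" --pt "-5 -2 0" --turn '[0, 0, 0, 0]' --jaw '[0.6, 0.6, 0.59, 0.59]'

```text
clock: 18.5
eef_pos: [0.5216, 0.0608, 0.0542]
orientation: [0.567, -0.422, 0.567, 0.423]
wrist_force: [0.6, -1.2, -0.7]
gripper_width: 0.0176
```

```bash
python3 look.py 19
```

```text
18.55 [0.5216 0.0608 0.0542] 0.017563874722121744 [-0.0345 -0.6299  0.5507]
```

View pics/w19.png

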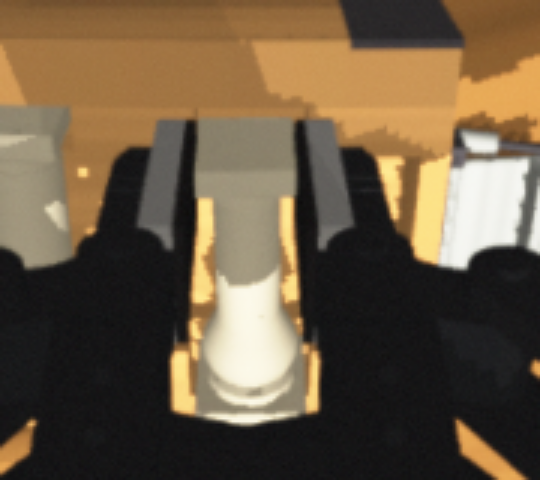

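Emit:
move_arm --pt "0 0 0" --pt "0 0 0" --pt "0 0 0" --turn '[0, 0, 0]' --jaw '[0.585, 0.58, 0.58]'

```text
clock: 18.85
eef_pos: [0.5217, 0.0608, 0.0544]
orientation: [0.567, -0.423, 0.567, 0.423]
wrist_force: [0.6, 0.2, -0.1]
gripper_width: 0.0179
```

```bash
python3 look.py 20
```

```text
18.9 [0.5217 0.0608 0.0545] 0.01783325401185348 [-0.7162  0.8719  0.1218]
```

View pics/w20.png

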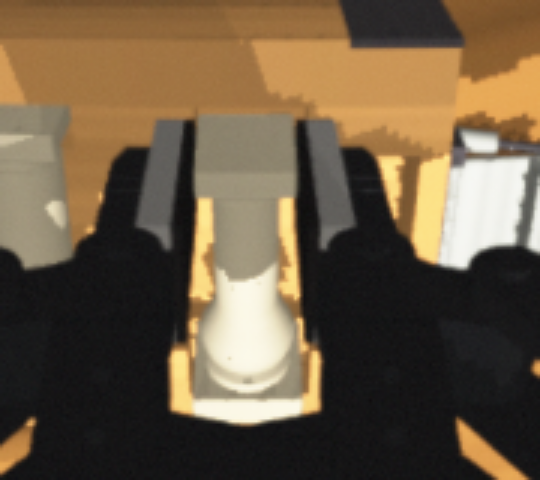

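At jaw 0.58 the foot sags under gravity and the grip still holds. I'll raise the cap slowly with this loose grip.

Emit:
move_arm --pt "-2 0 0" --pt "-4 -1 0" --pt "-6 -2 0" --pt "-8 -3 0" --pt "-10 -4 0" --pt "-10 -4 0" --turn '[0, 0, 0, 0, 0, 0]' --jaw '[0.58, 0.58, 0.58, 0.58, 0.58, 0.58]'

```text
clock: 19.5
eef_pos: [0.5258, 0.0596, 0.0649]
orientation: [0.567, -0.423, 0.567, 0.422]
wrist_force: [-0.1, 0.2, 0.3]
gripper_width: 0.0179
```

```bash
python3 look.py 21
```

```text
19.55 [0.5256 0.0597 0.0646] 0.018231366591516203 [ 0.0695  0.4652 -0.3687]
```

View pics/w21.png

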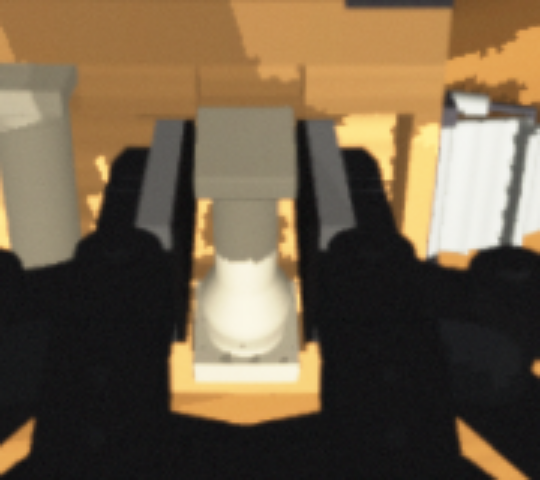

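Emit:
move_arm --pt "-3 -2 0" --pt "-6 -4 0" --pt "-10 -6 0" --pt "-13 -8 0" --pt "-16 -11 0" --pt "-19 -13 0" --pt "-22 -16 0" --pt "-25 -18 0" --pt "-25 -18 0" --turn '[0, 0, 0, 0, 0, 0, 0, 0, 0]' --jaw '[0.58, 0.58, 0.58, 0.58, 0.58, 0.58, 0.58, 0.58, 0.58]'

```text
clock: 20.45
eef_pos: [0.5431, 0.0545, 0.0899]
orientation: [0.567, -0.423, 0.567, 0.422]
wrist_force: [-0.2, 0.1, -0.0]
gripper_width: 0.0184
```

```bash
python3 look.py 22; python3 - <<'E'
from h import *
im=imaging.read_camera('side'); cv2.imwrite('pics/s22.png',cv2.resize(im[150:250,220:320,::-1],None,fx=5,fy=5,interpolation=2))
E
```

```text
20.5 [0.5429 0.0545 0.0896] 0.018083861961518215 [-0.7675  0.1196 -0.8926]
```

View pics/w22.png

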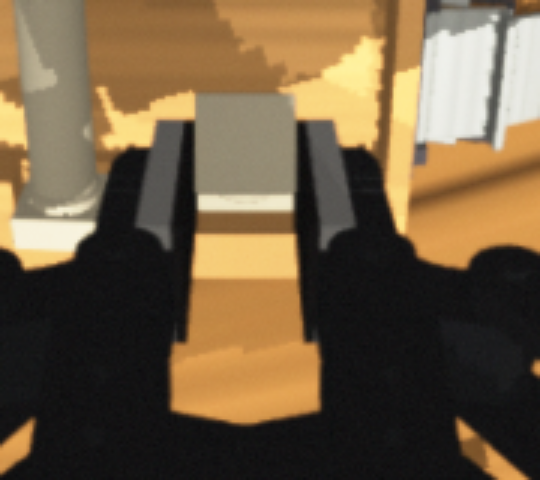

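View pics/s22.png

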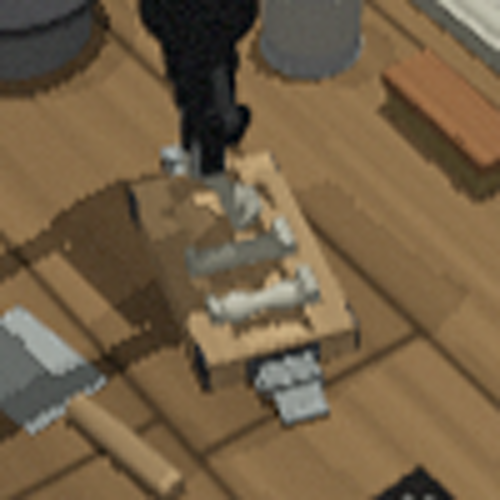

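Emit:
move_arm --pt "-3 -1 0" --pt "-6 -2 0" --pt "-10 -3 0" --pt "-14 -3 0" --pt "-18 -3 0" --pt "-18 -3 0" --turn '[0, 0, 0, 0, 0, 0]' --jaw '[0.58, 0.58, 0.58, 0.58, 0.58, 0.58]'

```text
clock: 21.15
eef_pos: [0.5459, 0.0537, 0.1083]
orientation: [0.567, -0.423, 0.567, 0.422]
wrist_force: [0.0, 0.5, -0.8]
gripper_width: 0.0178
```

```bash
python3 look.py 23; python3 - <<'E'
from h import *
im=imaging.read_camera('side'); cv2.imwrite('pics/s23.png',cv2.resize(im[140:240,220:320,::-1],None,fx=5,fy=5,interpolation=2))
E
```

```text
21.2 [0.5458 0.0537 0.1079] 0.018191174679129826 [-0.1534 -0.7875 -1.0815]
```

View pics/w23.png

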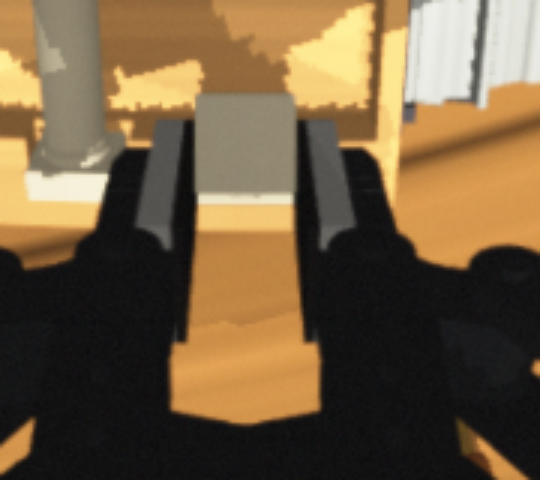

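View pics/s23.png

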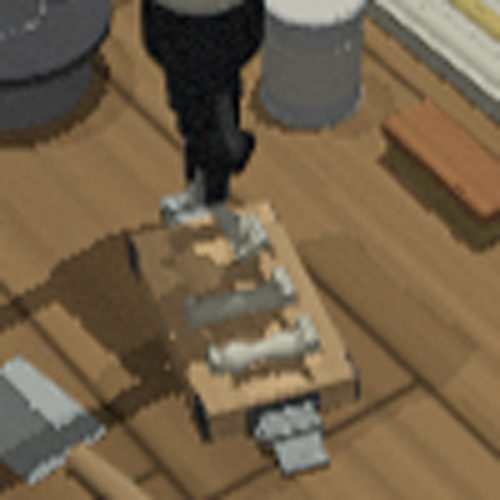

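The vase now hangs from its cap at about 60°, foot down. I'll firm the grip slightly and carry it smoothly towards the wheel.

```bash
python3 - <<'E'
from h import *
go([.50,.24,.20])
im=imaging.read_camera('top'); cv2.imwrite('pics/t24.png',cv2.resize(im[130:220,110:210,::-1],None,fx=6,fy=6,interpolation=2))
m=models.trace('top','wheel')[0]; print(m['xy'],m['p'])
for e in models.boxes_of('top','wheel_top')[:2]: print(e['xy'],e['p'],onz('top',e['xy'],.066))
print(ctrl.get_obs()['joint_positions'])
E
```

```text
travel [-92.4  97.  165.5] turn 0 j6 -1.229
[162.7, 171.7] 0.98
[166.5, 176.3] 0.89 [0.5384 0.3194 0.066 ]
[ 0.0515 -0.0863  1.8785 -0.      1.3497 -1.2294]
```

View pics/t24.png

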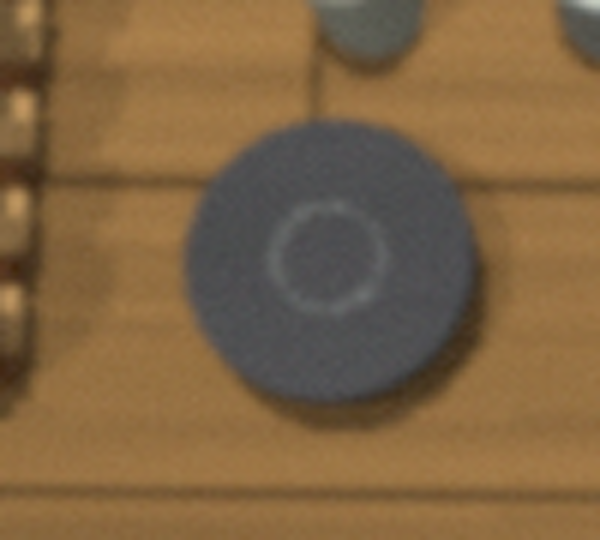

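Emit:
move_arm --pt "-10 0 0" --pt "-25 2 4" --pt "-45 8 16" --pt "-65 18 34" --pt "-80 32 56" --pt "-90 46 80" --pt "-92 60 104" --pt "-92 74 128" --pt "-92 88 150" --pt "-92 97 165" --turn '[0, 0, 0, 0, 0, 0, 0, 0, 0, 0]' --jaw '[0.6, 0.61, 0.61, 0.61, 0.61, 0.61, 0.61, 0.61, 0.61, 0.61]'

```text
clock: 22.4
eef_pos: [0.4993, 0.2413, 0.2011]
orientation: [0.567, -0.423, 0.566, 0.423]
wrist_force: [0.1, -0.2, -0.6]
gripper_width: 0.0174
```

```bash
python3 look.py 25; python3 - <<'E'
from h import *
import pickle
print('wheel top cam',onz('top',(164.1,172.4),.066))
info=imaging.camera_info('wrist'); im=imaging.read_camera('wrist'); cv2.imwrite('pics/w25f.png',im[:,:,::-1]); pickle.dump(info,open('w25.pkl','wb'))
im=imaging.read_camera('side'); cv2.imwrite('pics/s25.png',cv2.resize(im[60:220,140:300,::-1],None,fx=3.7,fy=3.7,interpolation=2))
E
```

```text
22.45 [0.4989 0.2427 0.201 ] 0.016926716636870846 [-0.9341  1.4625 -0.75  ]
wheel top cam [0.5514 0.3279 0.066 ]
```

View pics/w25f.png

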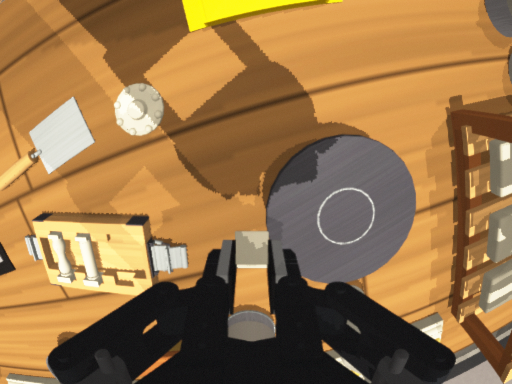

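View pics/s25.png

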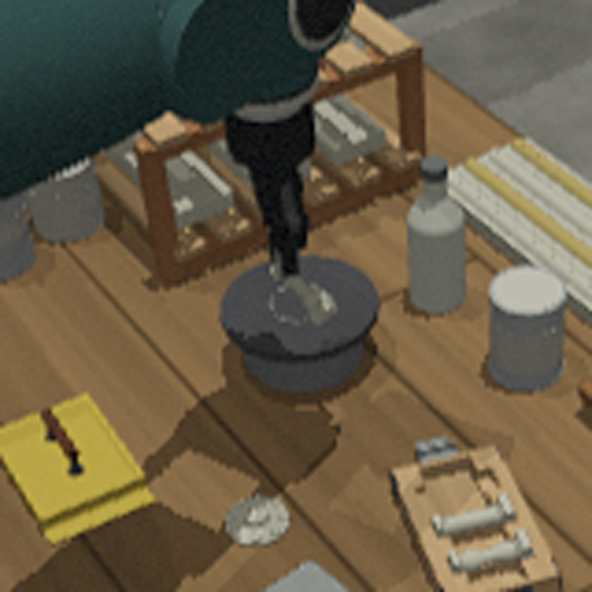

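```bash
cat >> h.py <<'E'
def balus(tcp,th,xd=X):
    """outline points: patch at 14 mm below tcp is (axial 69, lateral +5 'up'); th deg from horizontal, foot towards +xd, down"""
    t=np.radians(th); xd=np.r_[xd,0]; zz=np.array([0,0,1.]); yd=np.cross(zz,xd)
    ax=-(np.cos(t)*xd-np.sin(t)*zz)       # foot->cap
    lat=np.sin(t)*xd+np.cos(t)*zz         # the side up when lying
    foot=np.asarray(tcp)-[0,0,.014]-ax*.069-lat*.005
    return foot,ax,lat,yd
E
python3 - <<'E'
from h import *
import pickle
info=pickle.load(open('w25.pkl','rb'))
print('wheel wrist cam',onz('wrist',(346,216),.066,info))
tcp=ctrl.get_obs()['eef_pos']
im=cv2.imread('pics/s25.png'); tiles=[]
for th in (50,60,70,80):
    c=im[150:370,180:420].copy(); c=cv2.resize(c,None,fx=1.6,fy=1.6)
    f,a,l,y=balus(tcp,th)
    P=lambda p:tuple(int(v) for v in (((proj('side',p)-[139.5,59.5])*3.7-[180,150])*1.6))
    sq=[f+.012*(s1*l+s2*y)+h*a for h in(0,.009) for s1,s2 in((1,1),(1,-1),(-1,-1),(-1,1))]
    for i in range(4): cv2.line(c,P(sq[i]),P(sq[(i+1)%4]),(0,0,255),1); cv2.line(c,P(sq[4+i]),P(sq[4+(i+1)%4]),(0,255,255),1)
    cv2.line(c,P(f),P(f+.072*a),(0,255,0),1); cv2.putText(c,str(th),(5,20),0,.6,(255,255,255)); tiles.append(c)
cv2.imwrite('pics/ov25.png',cv2.vconcat([cv2.hconcat(tiles[:2]),cv2.hconcat(tiles[2:])])[:600])
tt=cv2.vconcat([cv2.hconcat(tiles[:2]),cv2.hconcat(tiles[2:])]); print(tt.shape); cv2.imwrite('pics/ov25.png',cv2.resize(tt,(654,600)))
E
```

```text
wheel wrist cam [0.5513 0.3249 0.066 ]
(704, 768, 3)
```

View pics/ov25.png

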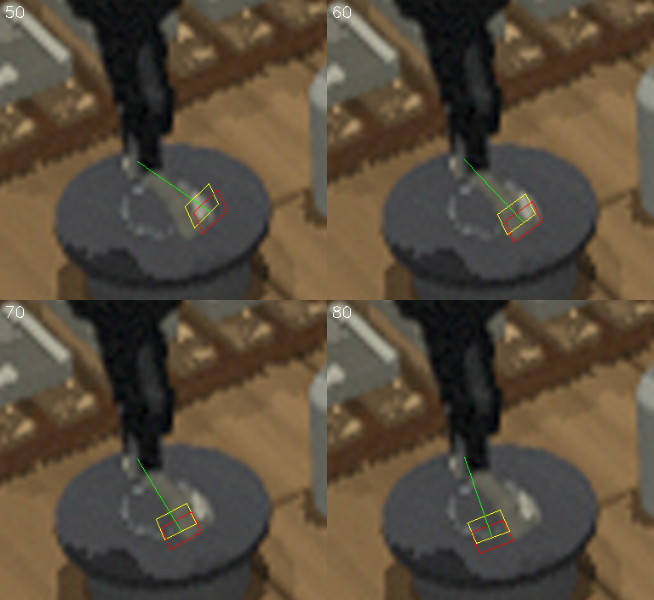

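```bash
python3 - <<'E'
from h import *
W=np.array([.5514,.3265])
go(np.r_[W+.005*X,.155])
E
```

```text
travel [ 45.8 -30.1  97.2] turn 0 j6 -0.88
```

Emit:
move_arm --pt "0 -3 10" --pt "0 -8 28" --pt "5 -14 48" --pt "12 -20 66" --pt "22 -25 82" --pt "32 -28 92" --pt "40 -30 97" --pt "45 -30 97" --pt "46 -30 97" --pt "46 -30 97" --turn '[0, 0, 0, 0, 0, 0, 0, 0, 0, 0]' --jaw '[0.61, 0.61, 0.61, 0.61, 0.61, 0.61, 0.61, 0.61, 0.6, 0.59]'

```text
clock: 23.55
eef_pos: [0.5562, 0.3235, 0.1538]
orientation: [0.567, -0.422, 0.567, 0.422]
wrist_force: [0.0, -1.0, -0.2]
gripper_width: 0.0176
```

```bash
cat > sidelook.py <<'E'
import sys
from h import *
n=sys.argv[1]; ths=[float(t) for t in sys.argv[2:]]
im=imaging.read_camera('side')[:,:,::-1].copy(); o=ctrl.get_obs(); tcp=o['eef_pos']
print(o['clock'],tcp,o['gripper_width'],o['wrist_force'])
q=proj('side',tcp-[0,0,.05]).astype(int); x0,y0=q[0]-35,q[1]-30; s=8
c0=cv2.resize(im[y0:y0+60,x0:x0+70],None,fx=s,fy=s,interpolation=cv2.INTER_CUBIC); tiles=[c0]
for th in ths:
    c=c0.copy(); f,a,l,y=balus(tcp,th); P=lambda p:tuple(int(v) for v in (proj('side',p)-[x0-.5,y0-.5])*s)
    sq=[f+.012*(s1*l+s2*y)+h*a for h in(0,.009) for s1,s2 in((1,1),(1,-1),(-1,-1),(-1,1))]
    for i in range(4): cv2.line(c,P(sq[i]),P(sq[(i+1)%4]),(0,0,255),1); cv2.line(c,P(sq[4+i]),P(sq[4+(i+1)%4]),(0,255,255),1)
    cv2.line(c,P(f),P(f+.072*a),(0,255,0),1); cv2.putText(c,str(th),(5,20),0,.6,(255,255,255)); tiles.append(c)
if len(tiles)==3: tiles.append(tiles[0]*0)
if len(tiles)==4: t=cv2.resize(cv2.vconcat([cv2.hconcat(tiles[:2]),cv2.hconcat(tiles[2:])]),(700,600))
else: t=tiles[0]
cv2.imwrite(f'pics/s{n}.png',t)
E
python3 sidelook.py 26 57 65 75; python3 look.py 26
```

```text
23.6 [0.5563 0.3235 0.1541] 0.017811629610340756 [ 0.7795 -0.9545  0.62  ]
23.65 [0.5564 0.3236 0.1542] 0.017506113026975932 [-0.8128  0.2312 -1.0006]
```

View pics/s26.png

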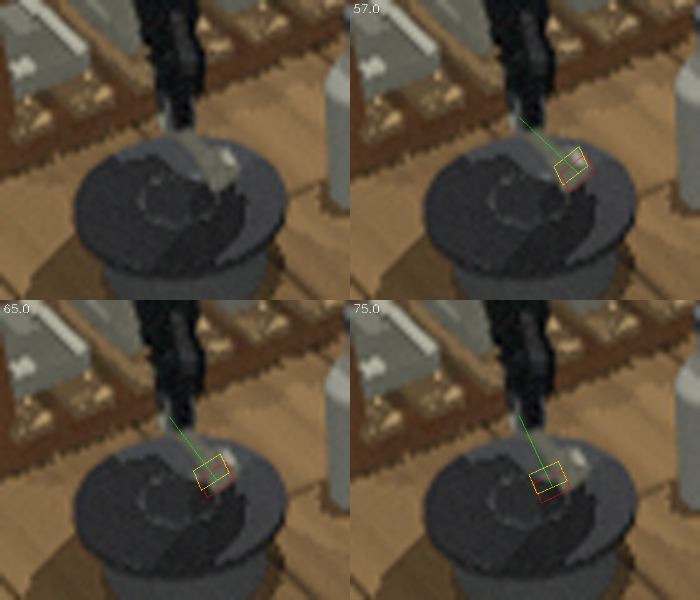

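View pics/w26.png

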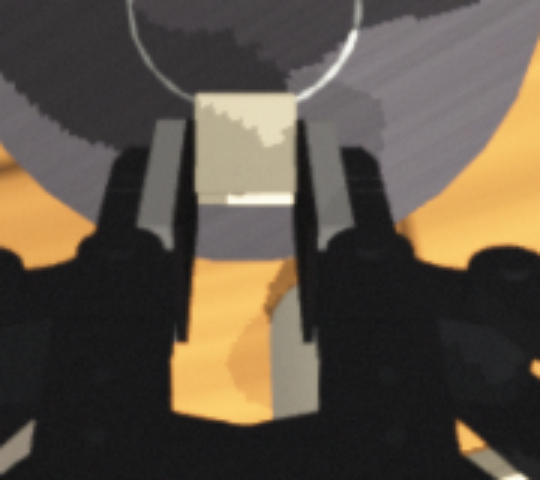

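Emit:
move_arm --pt "0 0 0" --pt "0 0 0" --pt "0 0 0" --pt "0 0 0" --turn '[0, 0, 0, 0]' --jaw '[0.585, 0.58, 0.578, 0.576]'

```text
clock: 24.05
eef_pos: [0.5564, 0.3239, 0.1536]
orientation: [0.567, -0.423, 0.567, 0.423]
wrist_force: [0.8, 0.8, 0.8]
gripper_width: 0.0184
```

```bash
python3 look.py 27
```

```text
24.1 [0.5563 0.3239 0.1536] 0.0183164358747459 [-0.0868 -0.6237 -0.474 ]
```

View pics/w27.png

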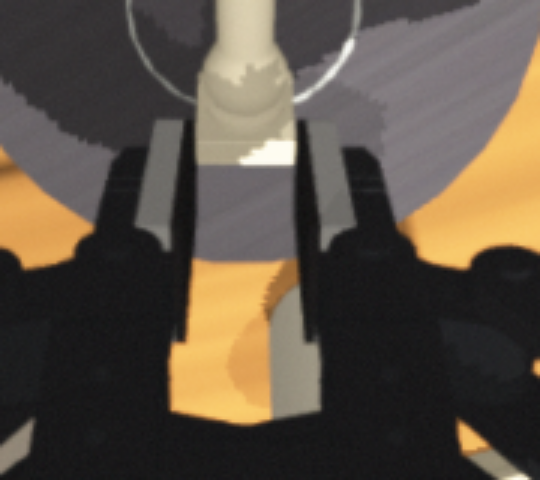

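```bash
python3 sidelook.py 28 57 65 75; python3 - <<'E'
from h import *
import pickle
info=imaging.camera_info('wrist'); im=imaging.read_camera('wrist'); cv2.imwrite('pics/w28.png',im[:,:,::-1]); pickle.dump(info,open('w28.pkl','wb'))
E
```

```text
24.15 [0.5564 0.3239 0.1536] 0.018331629642163276 [-0.3485  0.6425 -0.1698]
```

View pics/s28.png

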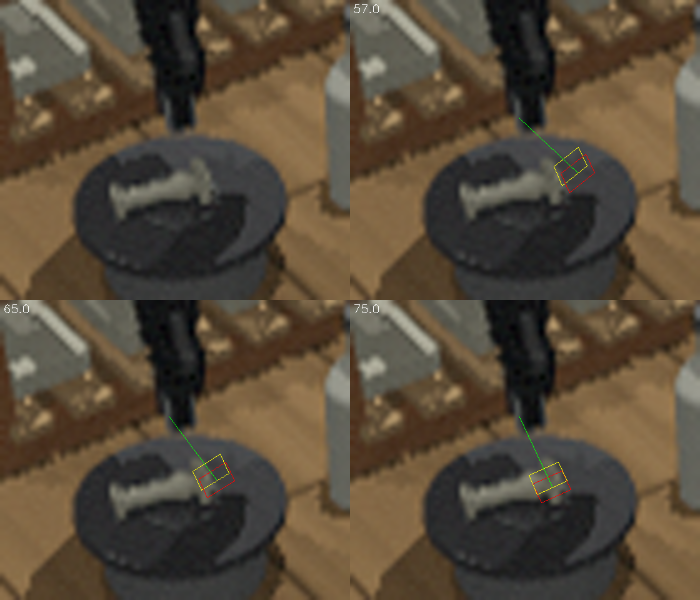

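View pics/w28.png

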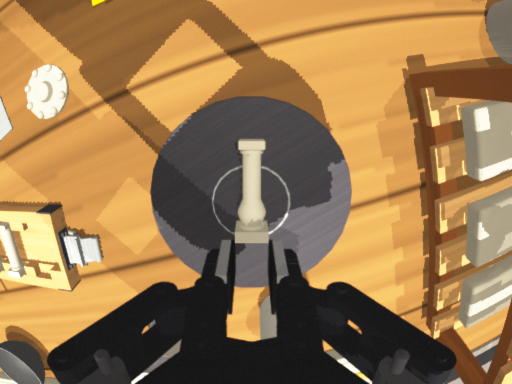

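The vase slipped out of the loose grip just above the disc and toppled back. It now lies on the wheel, foot at (251,237) and cap at (251,145) in the wrist view, in one piece and in place. I'll tip it up again and keep the foot on the disc throughout.

```bash
python3 - <<'E'
from h import *
import pickle
info=pickle.load(open('w28.pkl','rb')); im=cv2.imread('pics/w28.png'); s=5
c=cv2.resize(im[125:250,195:310],None,fx=s,fy=s,interpolation=cv2.INTER_CUBIC)[:600]
cap=onz('wrist',(251.5,145.5),.082,info); foot=onz('wrist',(251.5,240),.085,info); ring=onz('wrist',(251.5,201),.066,info); print(cap,foot,ring)
d=(foot-cap)[:2]; print(np.linalg.norm(d), d/np.linalg.norm(d))
xd=X; yd=Y
# fit: baluster lying with foot bottom at F
for F,col in ((foot,(0,0,255)),):
  for ax,w in((0,12),(9,12),(66,9),(72,9)):
    for sy in(-1,1):
      for top in (0,1):
        p=np.r_[F[:2]-xd*ax/1000+yd*sy*w/1000,.066+2*w*top/1000]; q=proj('wrist',p,info); cv2.circle(c,(int((q[0]-194.5)*s),int((q[1]-124.5)*s)),3,col if top else (255,0,0),-1)
cv2.imwrite('pics/w28c.png',c)
E
```

```text
[0.5075 0.3385 0.082 ] [0.5735 0.3189 0.085 ] [0.5508 0.3256 0.066 ]
0.06887030959114991 [ 0.9586 -0.2848]
```

View pics/w28c.png

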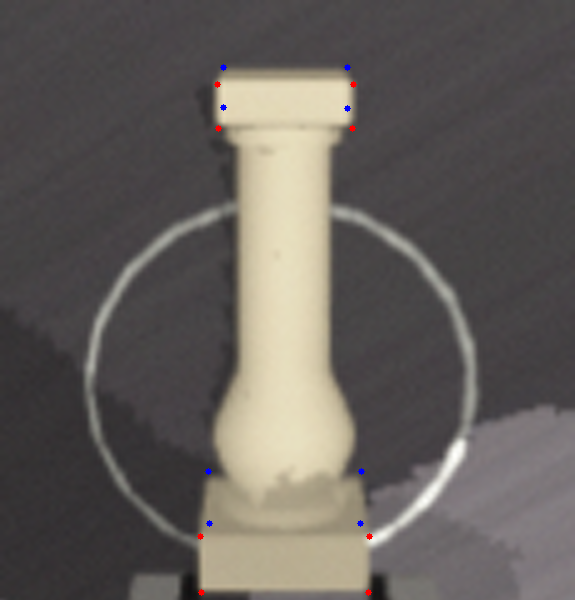

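```bash
python3 - <<'E'
from h import *
go([.5074,.3386,.0935],Y)
E
```

```text
travel [60.  51.1  0.1] turn -0.01 j6 -0.793
```

Emit:
move_arm --pt "0 15 0" --pt "0 35 0" --pt "5 51 0" --pt "30 51 0" --pt "50 51 0" --pt "60 51 0" --pt "60 51 0" --pt "60 51 0" --pt "60 51 0" --turn '[0, 0, 0, 0, 0, 0, 0, 0, 0]' --jaw '[0.3, 0.3, 0.3, 0.3, 0.3, 0.3, 0.45, 0.5, 0.52]'

```text
clock: 25.1
eef_pos: [0.5077, 0.3388, 0.0947]
orientation: [0.568, -0.423, 0.566, 0.423]
wrist_force: [-0.5, -0.4, -0.4]
gripper_width: 0.0204
```

```bash
python3 look.py 29; python3 -c "
from h import *
go([.5074,.3386,.0935],Y)"
```

```text
25.15 [0.5078 0.3387 0.0946] 0.02062079601726806 [-0.4     0.2322  0.5551]
travel [ 1.1  0.4 -0.2] turn -0.01 j6 -0.734
```

View pics/w29.png

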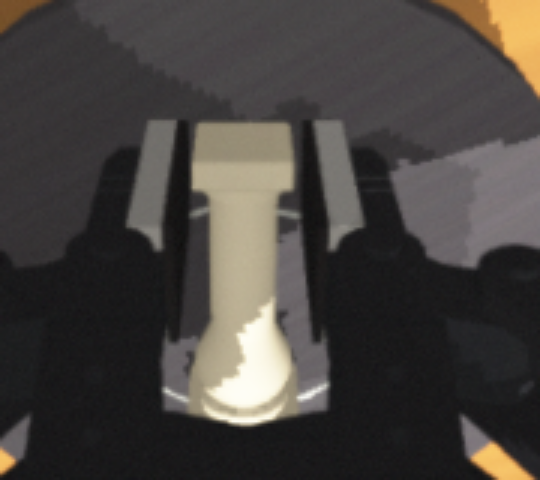

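Emit:
move_arm --pt "1 0 -0.5" --pt "1 0 -0.5" --pt "1 0 -0.5" --pt "1 0 -0.5" --pt "1 0 -0.5" --pt "1 0 -0.5" --turn '[0, 0, 0, 0, 0, 0]' --jaw '[0.58, 0.62, 0.62, 0.6, 0.585, 0.58]'

```text
clock: 25.75
eef_pos: [0.5076, 0.3381, 0.093]
orientation: [0.567, -0.423, 0.567, 0.422]
wrist_force: [0.4, 0.6, 1.4]
gripper_width: 0.0181
```

Emit:
move_arm --pt "-2 -1 0" --pt "-5 -2 0" --pt "-8 -3 0" --pt "-12 -4 0" --pt "-12 -4 0" --turn '[0, 0, 0, 0, 0]' --jaw '[0.58, 0.58, 0.58, 0.58, 0.58]'

```text
clock: 26.25
eef_pos: [0.5115, 0.3369, 0.1053]
orientation: [0.567, -0.423, 0.567, 0.422]
wrist_force: [0.2, 1.3, -0.2]
gripper_width: 0.018
```

```bash
python3 look.py 30
```

```text
26.3 [0.5113 0.3368 0.1048] 0.01792550632745327 [ 0.2757 -0.8099 -0.2255]
```

View pics/w30.png

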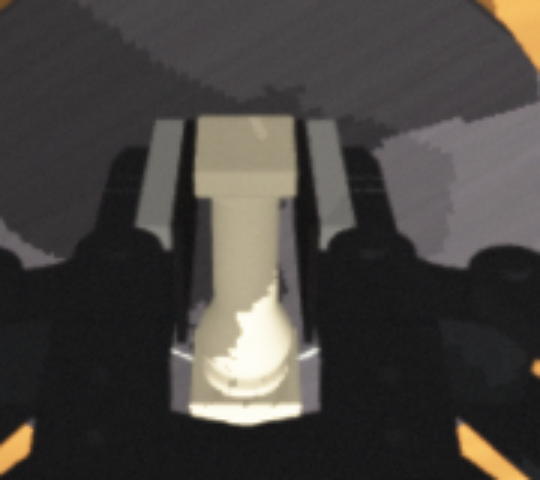

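Emit:
move_arm --pt "-3 -1 0" --pt "-5.5 -3 0" --pt "-8 -4.5 0" --pt "-11 -6 0" --pt "-13.5 -8 0" --pt "-16 -10 0" --pt "-18 -12 0" --pt "-20.5 -13.5 0" --pt "-20.5 -13.5 0" --turn '[0, 0, 0, 0, 0, 0, 0, 0, 0]' --jaw '[0.58, 0.58, 0.58, 0.58, 0.58, 0.58, 0.58, 0.58, 0.58]'

```text
clock: 27.2
eef_pos: [0.5244, 0.3329, 0.1254]
orientation: [0.567, -0.423, 0.567, 0.422]
wrist_force: [-0.4, 0.5, -0.5]
gripper_width: 0.0177
```

```bash
python3 look.py 31; python3 sidelook.py 31 20 30 40
```

```text
27.25 [0.5242 0.3329 0.1251] 0.01810070531529612 [-0.0039  0.5678  0.2826]
27.3 [0.5241 0.333  0.125 ] 0.017796125135591045 [-0.7469 -0.1414  0.1965]
```

View pics/w31.png

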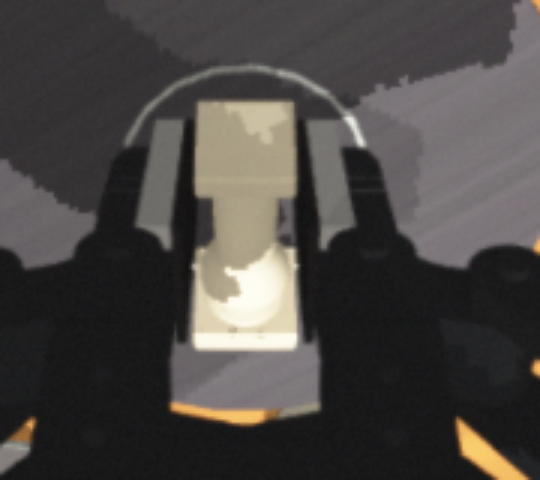

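View pics/s31.png

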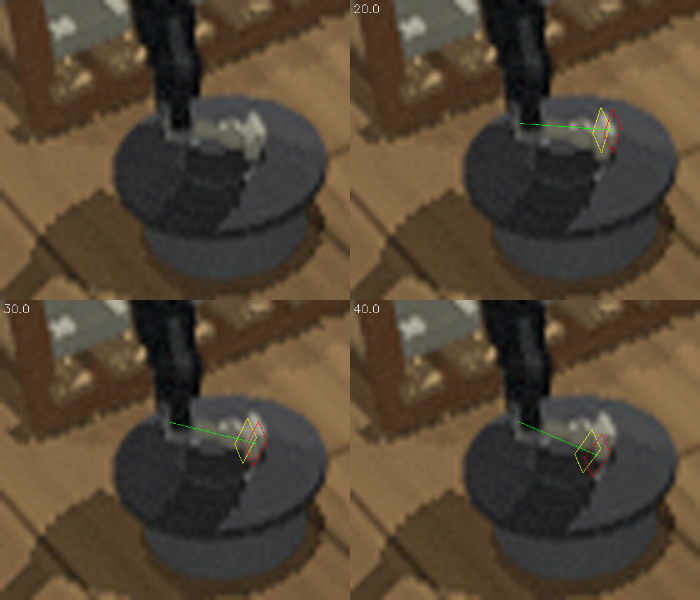

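Emit:
move_arm --pt "-2.5 -2 0" --pt "-4.5 -4.5 0" --pt "-6.5 -7 0" --pt "-8 -9 0" --pt "-10 -12 0" --pt "-11.5 -14.5 0" --pt "-13.5 -17 0" --pt "-15 -20 0" --pt "-15 -20 0" --turn '[0, 0, 0, 0, 0, 0, 0, 0, 0]' --jaw '[0.58, 0.58, 0.58, 0.58, 0.58, 0.58, 0.58, 0.58, 0.58]'

```text
clock: 28.2
eef_pos: [0.5437, 0.3272, 0.1403]
orientation: [0.567, -0.423, 0.567, 0.422]
wrist_force: [0.0, 1.3, 0.8]
gripper_width: 0.0178
```

```bash
python3 look.py 32; python3 sidelook.py 32 40 50 60
```

```text
28.25 [0.5434 0.3272 0.1401] 0.01739096027034009 [-0.203  -0.0552  0.1729]
28.3 [0.5433 0.3273 0.14  ] 0.017649991361880345 [-1.1549  1.0761  0.6036]
```

View pics/w32.png

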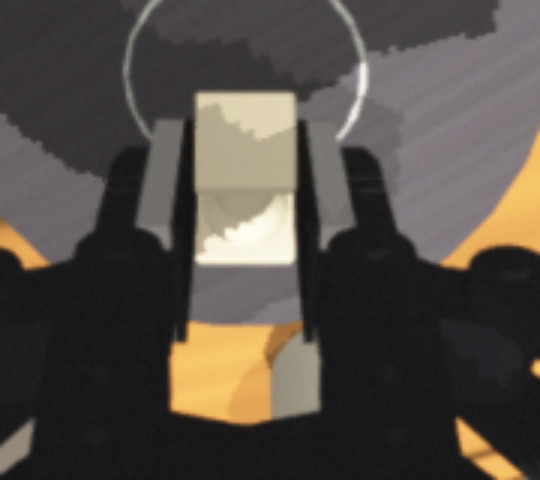

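View pics/s32.png

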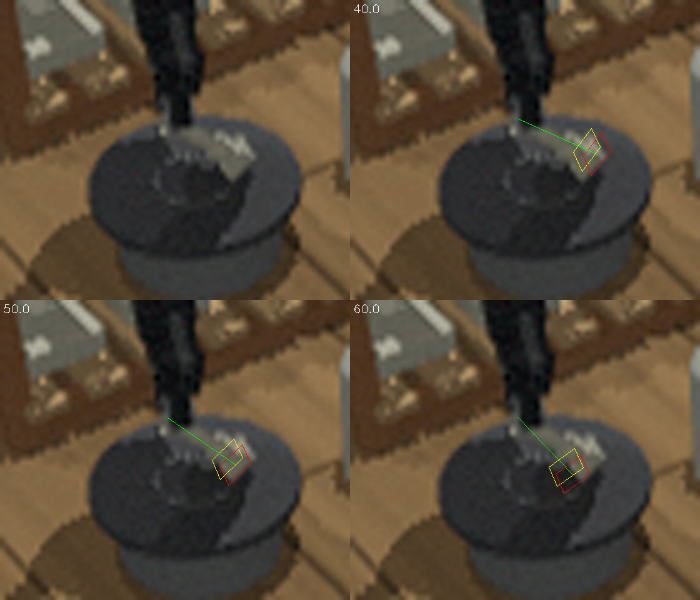

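Emit:
move_arm --pt "-1 -2.5 0" --pt "-2 -5 0" --pt "-3 -8 0" --pt "-4 -11 0" --pt "-5 -14 0" --pt "-6 -17 0" --pt "-6.5 -20 0" --pt "-7 -23 0" --pt "-7 -23 0" --turn '[0, 0, 0, 0, 0, 0, 0, 0, 0]' --jaw '[0.58, 0.58, 0.58, 0.58, 0.58, 0.58, 0.58, 0.58, 0.58]'

```text
clock: 29.2
eef_pos: [0.5656, 0.3206, 0.1471]
orientation: [0.567, -0.423, 0.567, 0.422]
wrist_force: [-0.6, -0.8, 1.7]
gripper_width: 0.0178
```

```bash
python3 look.py 33; python3 sidelook.py 33 60 70 80
```

```text
29.25 [0.5655 0.3206 0.147 ] 0.01794495558835468 [-1.1821  0.1749  2.0195]
29.3 [0.5653 0.3207 0.147 ] 0.01800942495766734 [-0.8426  0.0267  1.3932]
```

View pics/w33.png

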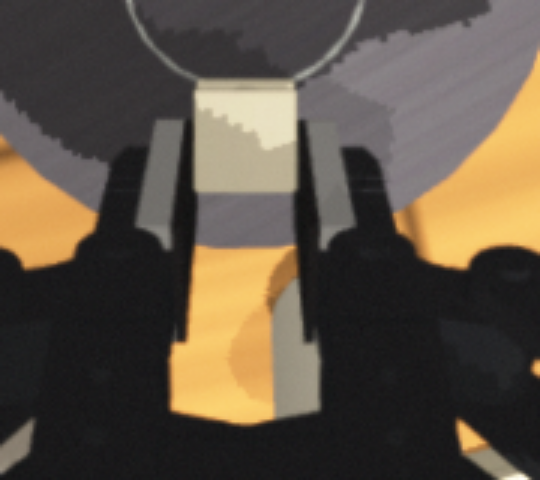

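View pics/s33.png

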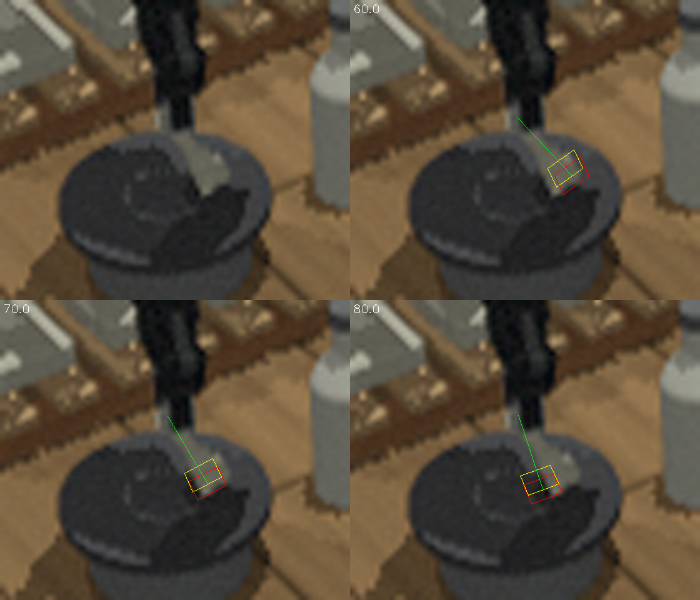

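Emit:
move_arm --pt "0 -2.5 0" --pt "0 -5 0" --pt "0 -7.5 0" --pt "0 -10 0" --pt "0 -12.5 0" --pt "0 -15 0" --pt "0.5 -17.5 0" --pt "0.5 -20 0" --pt "0.5 -20 0" --turn '[0, 0, 0, 0, 0, 0, 0, 0, 0]' --jaw '[0.58, 0.58, 0.58, 0.58, 0.58, 0.58, 0.58, 0.58, 0.58]'

```text
clock: 30.2
eef_pos: [0.5847, 0.3148, 0.1463]
orientation: [0.567, -0.422, 0.567, 0.422]
wrist_force: [-0.2, 0.2, 0.9]
gripper_width: 0.018
```

```bash
python3 look.py 34; python3 sidelook.py 34 70 80 90
```

```text
30.25 [0.5846 0.3149 0.1463] 0.017879505981932085 [-0.6839  0.0729  0.4196]
30.3 [0.5845 0.3149 0.1464] 0.017756735488019586 [-0.1738 -1.6323  0.5847]
```

View pics/w34.png

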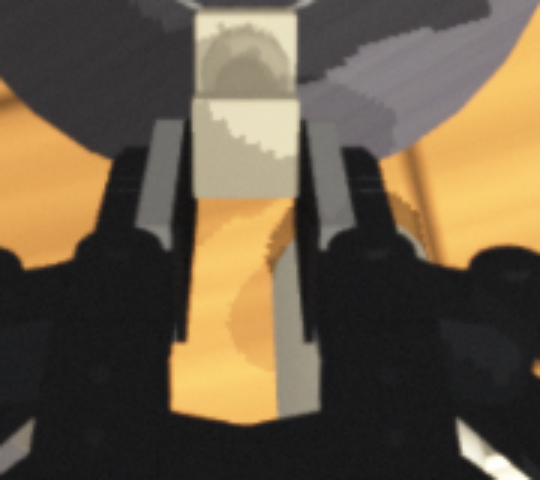

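View pics/s34.png

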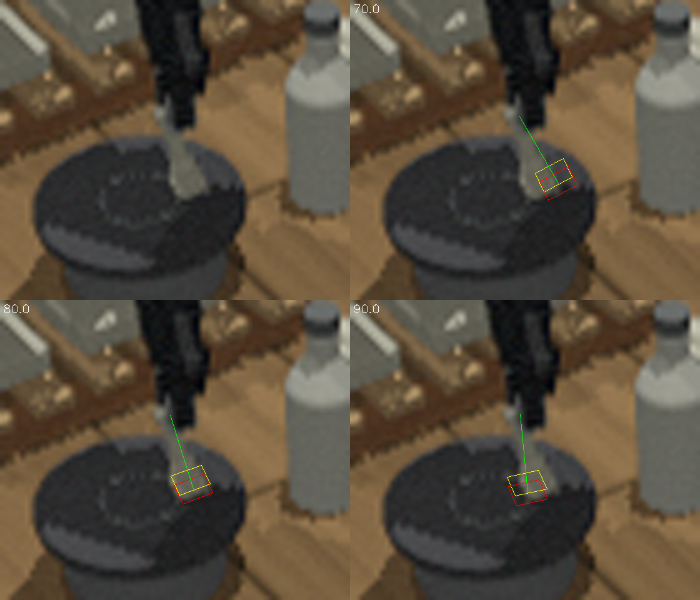

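Emit:
move_arm --pt "0.5 -2 0" --pt "1 -4 0" --pt "1.5 -5 0" --pt "2 -6 0" --pt "2.5 -6 0" --pt "2.5 -6 0" --turn '[0, 0, 0, 0, 0, 0]' --jaw '[0.58, 0.58, 0.58, 0.58, 0.58, 0.58]'

```text
clock: 30.9
eef_pos: [0.5902, 0.3132, 0.1439]
orientation: [0.567, -0.423, 0.567, 0.423]
wrist_force: [0.2, 0.4, 2.5]
gripper_width: 0.0182
```

```bash
python3 look.py 35; python3 sidelook.py 35 80 85 90
```

```text
30.95 [0.5902 0.3132 0.1439] 0.018048568971450078 [1.2252 0.263  2.5557]
31.0 [0.5901 0.3132 0.1439] 0.018092965883086284 [ 0.843  -0.1875  1.6436]
```

View pics/w35.png

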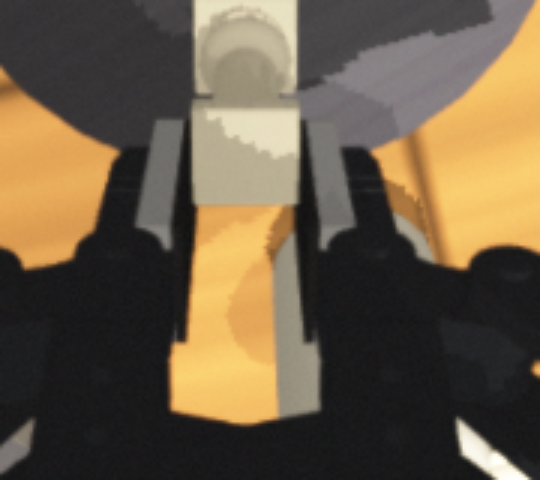

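View pics/s35.png

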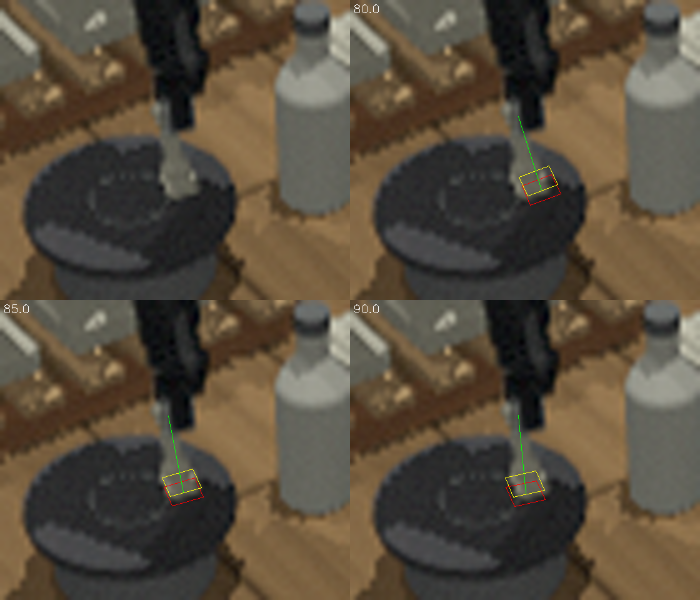

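```bash
python3 - <<'E'
from h import *
info=imaging.camera_info('wrist'); im=imaging.read_camera('wrist')[:,:,::-1].copy(); o=ctrl.get_obs(); tcp=o['eef_pos']; s=3
# cap top face: measured edges (crop coords /3)
c0=cv2.resize(im[160:280,210:300],None,fx=s,fy=s,interpolation=cv2.INTER_CUBIC)
# cap top centre assumed at z=.138 when vertical; find from picture
cap=onz('wrist',(252,251.5),.138,info); print('cap',cap, 'tcp',tcp, (cap-tcp)[:2]@X*1000,(cap-tcp)[:2]@Y*1000)
tiles=[]
for dx in (-6,0,6):
    c=c0.copy()
    P=lambda p:tuple(int(v) for v in (proj('wrist',p,info)-[209.5,159.5])*s)
    for h,w,cx in((.138,9,0),(.132,9,0),(.075,12,dx),(.066,12,dx)):
        sq=[np.r_[cap[:2]+X*(cx+a*w)/1000+Y*b*w/1000,h] for a,b in((1,1),(1,-1),(-1,-1),(-1,1))]
        for i in range(4): cv2.line(c,P(sq[i]),P(sq[(i+1)%4]),(0,0,255) if h<.1 else (0,255,0),1)
    cv2.putText(c,str(dx),(5,15),0,.5,(255,255,255)); tiles.append(c)
cv2.imwrite('pics/ov36.png',cv2.hconcat(tiles))
E
```

```text
cap [0.5832 0.3156 0.138 ] tcp [0.5902 0.3132 0.1439] -7.303151646133461 0.2583326980127037
```

View pics/ov36.png

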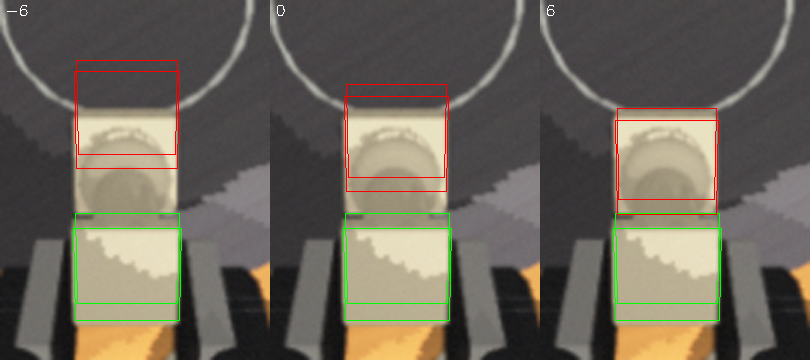

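Emit:
move_arm --pt "0 -2 0" --pt "0 -4 0" --pt "0.5 -6 0" --pt "1 -6.5 0" --pt "1.5 -6.5 0" --pt "1.5 -6.5 0" --turn '[0, 0, 0, 0, 0, 0]' --jaw '[0.58, 0.58, 0.58, 0.58, 0.58, 0.58]'

```text
clock: 31.65
eef_pos: [0.5965, 0.3114, 0.1426]
orientation: [0.567, -0.423, 0.567, 0.423]
wrist_force: [1.4, 0.6, 2.1]
gripper_width: 0.0182
```

```bash
cat > wv.py <<'E'
import sys
from h import *
n=sys.argv[1]; cu,cv_=float(sys.argv[2]),float(sys.argv[3]); top=float(sys.argv[4]) if len(sys.argv)>4 else .138
info=imaging.camera_info('wrist'); im=imaging.read_camera('wrist')[:,:,::-1].copy(); o=ctrl.get_obs(); tcp=o['eef_pos']; s=3
print(o['clock'],tcp,o['gripper_width'],o['wrist_force'])
c0=cv2.resize(im[140:280,210:300],None,fx=s,fy=s,interpolation=cv2.INTER_CUBIC)
cap=onz('wrist',(cu,cv_),top,info); print('cap',cap,'rel tcp',(cap-tcp)[:2]@X*1000,(cap-tcp)[:2]@Y*1000)
tiles=[]
for dx in (-4,0,4):
    c=c0.copy(); P=lambda p:tuple(int(v) for v in (proj('wrist',p,info)-[209.5,139.5])*s)
    for h,w,cx in((0,9,0),(-.006,9,0),(-.063,12,dx),(-.072,12,dx)):
        sq=[np.r_[cap[:2]+X*(cx+a*w)/1000+Y*b*w/1000,top+h] for a,b in((1,1),(1,-1),(-1,-1),(-1,1))]
        for i in range(4): cv2.line(c,P(sq[i]),P(sq[(i+1)%4]),(0,0,255) if h<-.02 else (0,255,0),1)
    cv2.putText(c,str(dx),(5,15),0,.5,(255,255,255)); tiles.append(c)
cv2.imwrite(f'pics/ov{n}.png',cv2.hconcat(tiles))
E
python3 wv.py 37 252 252
```

```text
31.7 [0.5965 0.3114 0.1426] 0.01825456174070653 [-0.1702 -0.1028  1.0099]
cap [0.5891 0.3138 0.138 ] rel tcp -7.738990888706999 0.24988662021930713
```

View pics/ov37.png

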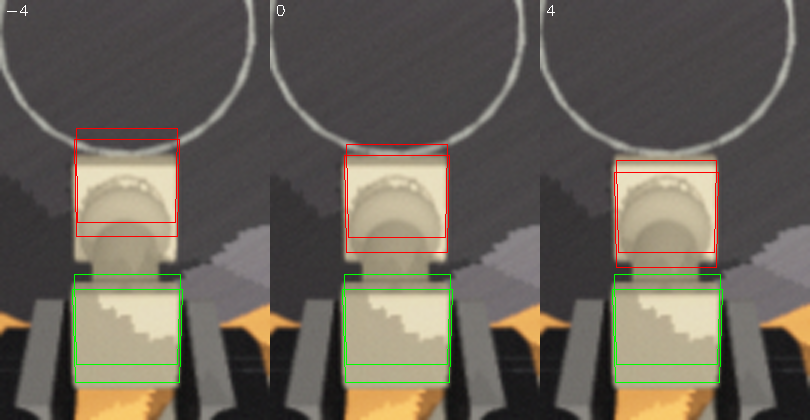

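Emit:
move_arm --pt "-0.5 0 0" --pt "-0.5 0 0" --pt "-0.5 0 0" --pt "-0.5 0 0" --turn '[0, 0, 0, 0]' --jaw '[0.57, 0.56, 0.54, 0.52]'

```text
clock: 32.1
eef_pos: [0.5964, 0.3114, 0.1429]
orientation: [0.567, -0.423, 0.567, 0.423]
wrist_force: [0.3, 0.1, -0.5]
gripper_width: 0.0204
```

```bash
python3 wv.py 38 252 252
```

```text
32.15 [0.5964 0.3114 0.1429] 0.02058421640091857 [-0.2298  0.0822  0.0922]
cap [0.5892 0.3138 0.138 ] rel tcp -7.59506930243729 0.2306608564088628
```

View pics/ov38.png

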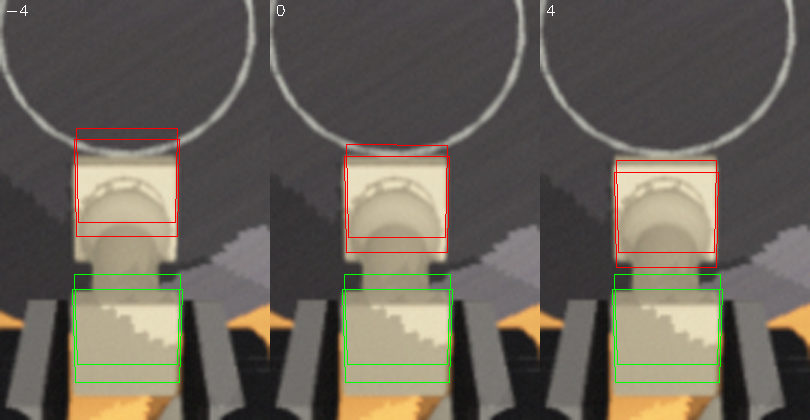

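The vase settled upright by itself when released (cap at about (252,256)). It's still off the ring's middle, so I'll centre on the cap, grip it, and carry it a short way just above the disc.

```bash
python3 wv.py 39 251.2 256.3; python3 - <<'E'
from h import *
info=imaging.camera_info('wrist')
cap=onz('wrist',(251.2,256.3),.138,info)
# foot from its visible front: far edge at disc level crop row 155 -> pixel
f=onz('wrist',(252,140+157/3),.066,info); print('cap',cap,'foot -X edge',f,'->centre',f[:2]+.012*X)
r=[onz('wrist',(210+c/3,140+153/3),.066,info) for c in (127,)]; print('ring +X edge',r,'centre',r[0][:2]-.030*X)
go(np.r_[cap[:2],.1425],Y)
E
```

```text
32.2 [0.5964 0.3114 0.1429] 0.02045736773449035 [0.4035 0.1042 0.148 ]
cap [0.5915 0.3127 0.138 ] rel tcp -5.051574408149017 -0.1600779046847556
cap [0.5915 0.3127 0.138 ] foot -X edge [0.581  0.3164 0.066 ] ->centre [0.5925 0.313 ]
ring +X edge [array([0.5801, 0.3169, 0.066 ])] centre [0.5514 0.3255]
travel [ 0.4  5.  -0.2] turn -0.01 j6 -0.838
```

View pics/ov39.png

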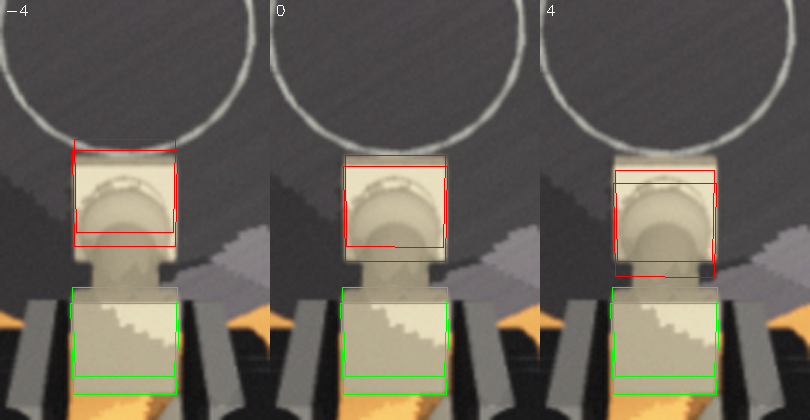

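Emit:
move_arm --pt "0 2.5 0" --pt "0 5 0" --pt "0 5 0" --pt "0 5 0" --pt "0 5 0" --pt "0 5 0" --pt "0 5 0" --turn '[0, 0, 0, 0, 0, 0, 0]' --jaw '[0.52, 0.52, 0.56, 0.6, 0.65, 0.7, 0.7]' --newtons 20

```text
clock: 32.9
eef_pos: [0.5917, 0.3128, 0.1431]
orientation: [0.567, -0.423, 0.567, 0.423]
wrist_force: [-0.5, -0.3, 1.0]
gripper_width: 0.0175
```

Emit:
move_arm --pt "-1.5 0 0" --pt "-3 0 0" --pt "-4 3 0" --pt "-4 9 0" --pt "-4 17 0" --pt "-4 25 0" --pt "-4 33 0" --pt "-4 39 0" --pt "-4 42.5 0" --pt "-4 42.5 0" --turn '[0, 0, 0, 0, 0, 0, 0, 0, 0, 0]' --jaw '[0.7, 0.7, 0.7, 0.7, 0.7, 0.7, 0.7, 0.7, 0.7, 0.7]'

```text
clock: 33.9
eef_pos: [0.5505, 0.3252, 0.1471]
orientation: [0.567, -0.423, 0.567, 0.423]
wrist_force: [0.8, 0.1, -0.1]
gripper_width: 0.017
```

```bash
python3 wv.py 40 251.2 245 .141;python3 sidelook.py 40 
```

```text
33.95 [0.5508 0.3251 0.1471] 0.017432601838449274 [1.0228 0.2198 0.344 ]
cap [0.54   0.3281 0.141 ] rel tcp -11.282417251823372 -0.13664808048338
34.0 [0.551  0.325  0.1471] 0.01730153180308323 [-0.496   0.3038 -0.1775]
```

View pics/ov40.png

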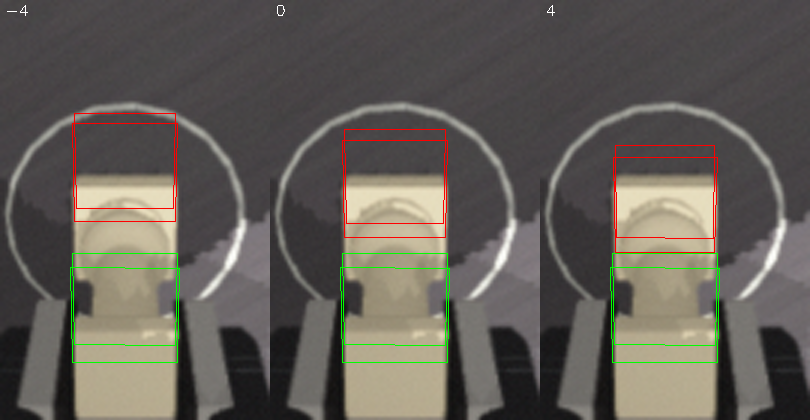

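View pics/s40.png

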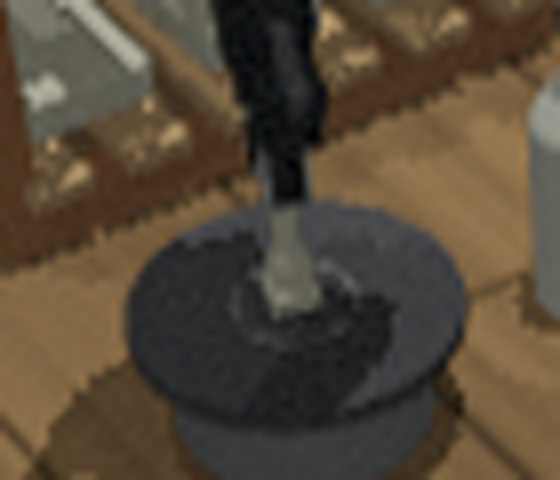

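Upright and above the ring's middle. I'll lower it the last 4 mm in small steps.

Emit:
move_arm --pt "1 0 0" --pt "2 0 0" --pt "2.5 0 0" --pt "3 0 0" --pt "3.4 0 0" --pt "3.8 0 0" --pt "4 0 0" --pt "4 0 0" --turn '[0, 0, 0, 0, 0, 0, 0, 0]' --jaw '[0.7, 0.7, 0.7, 0.7, 0.7, 0.7, 0.7, 0.7]'

```text
clock: 34.8
eef_pos: [0.551, 0.325, 0.1431]
orientation: [0.567, -0.423, 0.567, 0.423]
wrist_force: [0.3, -0.5, 0.6]
gripper_width: 0.0171
```

```bash
python3 wv.py 41 251.2 264.5 .138
```

```text
34.85 [0.551  0.325  0.1431] 0.01730815422716595 [-0.1358 -0.4699  1.1266]
cap [0.5509 0.3248 0.138 ] rel tcp 0.008296804927703079 -0.13504629931696835
```

View pics/ov41.png

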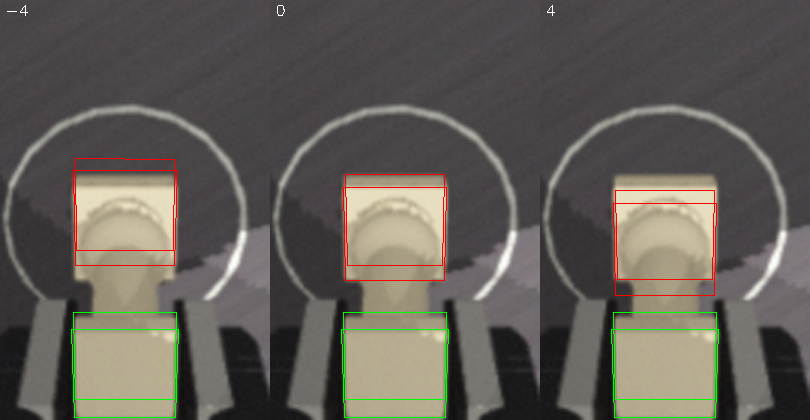

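Emit:
move_arm --pt "0 0 0" --pt "0 0 0" --pt "0 0 0" --pt "0 0 0" --pt "0 0 0" --pt "0 0 0" --turn '[0, 0, 0, 0, 0, 0]' --jaw '[0.6, 0.57, 0.54, 0.5, 0.4, 0.35]'

```text
clock: 35.45
eef_pos: [0.5509, 0.325, 0.143]
orientation: [0.567, -0.423, 0.567, 0.423]
wrist_force: [0.7, 0.0, -0.2]
gripper_width: 0.0279
```

Emit:
move_arm --pt "-3 0 0" --pt "-10 0 0" --pt "-25 0 0" --pt "-50 0 0" --pt "-85 0 0" --pt "-110 15 0" --pt "-110 45 0" --pt "-110 75 0" --pt "-110 80 0" --turn '[0, 0, 0, 0, 0, 0, 0, 0, 0]' --jaw '[0.3, 0.3, 0.3, 0.3, 0.3, 0.3, 0.3, 0.3, 0.3]'

```text
clock: 36.35
eef_pos: [0.4723, 0.3486, 0.2551]
orientation: [0.567, -0.423, 0.566, 0.423]
wrist_force: [0.9, 0.7, 1.0]
gripper_width: 0.03
```

```bash
python3 - <<'E'
from h import *
import pickle
im=imaging.read_camera('side'); cv2.imwrite('pics/s42.png',cv2.resize(im[100:340,140:400,::-1],None,fx=2.5,fy=2.5,interpolation=2))
info=imaging.camera_info('wrist'); im=imaging.read_camera('wrist'); cv2.imwrite('pics/w42.png',im[:,:,::-1]); pickle.dump(info,open('w42.pkl','wb'))
im=imaging.read_camera('top'); cv2.imwrite('pics/t42.png',cv2.resize(im[90:300,90:410,::-1],None,fx=2.5,fy=2.5,interpolation=2))
print(ctrl.get_obs()['clock'])
E
```

```text
36.5
```

View pics/s42.png

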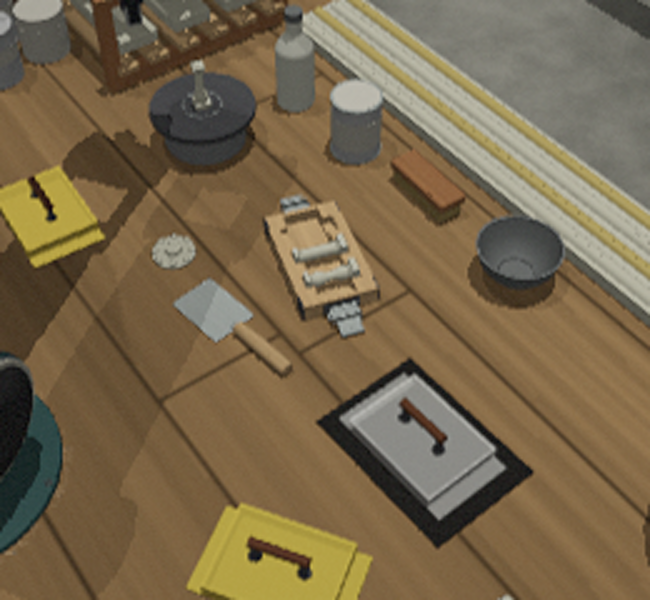

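View pics/w42.png

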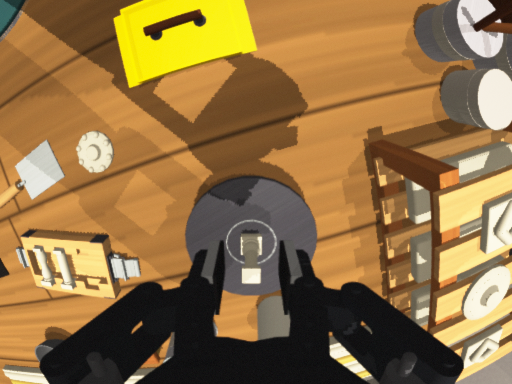

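View pics/t42.png

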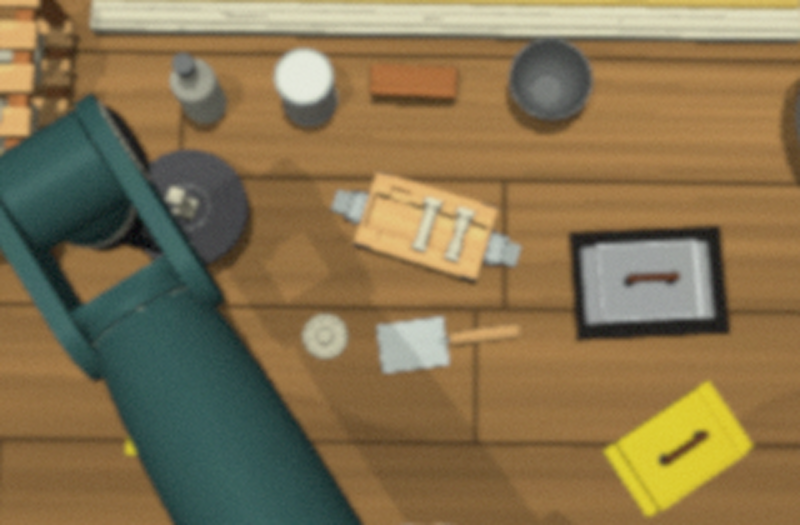

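The side view shows the vase upright in the ring at (200,90), the cover flat on the mat at (420,435), both clips open and the other two balusters in their pockets. The arm is clear, so I'm handing in.

```bash
python3 - <<'E'
from h import *
im=imaging.read_camera('top'); a=cv2.imread('pics/top0.png')
for q in('rosette','spatula','brush','bowl','tin','bottle'):
    e=models.boxes_of('top',q); print(q,np.round(e[0]['xy'],1) if e else None)
o=ctrl.get_obs(); print(o['clock'],np.abs(o['qd']).max()); print(ctrl.sign_off())
E
```

```text
rosette [218.  223.7]
spatula [262.2 226.1]
brush [252.6 122.9]
bowl [308.5 121.3]
tin [214.7 122.1]
bottle [168. 120.]
36.85 0.00330707614317783
the job is handed in; nothing more can be done
None
```

I handed the job in at 36.9 s, and the end state is as asked, but the vase slipped once on the way. It fell a few millimetres onto the wheel and toppled over on the disc.

**What I did:** I opened both clips by pinching their rolls, lifted the cover off by its handle and laid it handle up on the mat. The interface can't tilt the tool, so I stood the vase up another way. I held it loosely by its cap so the foot could swing down, then set it upright.

**The slip:** It happened while I loosened the grip just above the disc. I tipped it up again with the foot kept on the disc, let it settle upright, and carried it about 42 mm at 4 mm height to the middle. I then lowered it in small steps (about 1 N of contact) and released it. No damage showed in the pictures, but if that fall counts as a drop, the job fails on it.

**Last checks:**
- **Vase:** upright, with no measurable tilt in the wrist view just before release. It stands about 1 mm from the ring's centre; the calibration is only good to about 2 mm.
- **Cover and case:** the cover lies flat inside the mat's edges, both clips stay open, and the other two balusters are in their pockets.
- **Bystanders:** all six are where they were in the first picture, within a few pixels, and I touched none of them.
- **Forces:** the highest wrist force I saw was about 31 N, while pinching the right clip.

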